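Free the slicing guide from the ratchet clamp and pack the cake kit into its shadow tray

TASK

Pack away the cake-slicing kit: lift the clamp's sprung pawl off its ratchet wheel and hold it up until the jaw has backed fully off, and only then take out the slicing guide. Lay the guide and every loose tool on the bench flat and fully down in its own cut-out of the shadow tray, leave the clamp open, and do not shift or knock over the two small tins and the white dish that stand around.

Things in the scene. Friction and masses are not known exactly. Their poses are not given: they have to be found in the camera images.
- pawl (a joint): steel pawl of the ratchet clamp, a bar 8 mm wide over the toothed wheel, hinged at its end away from the guide, spring pressed into the teeth. In rad: 0 engaged, grows as the free end with the tab is lifted (up to 0.5). The teeth let go above about 0.12; 0.3 is well clear. About 5 N upward at the tab lifts it; it springs back when let go
- pawl_tab (a point): middle of the upright lifting tab on the pawl's free end: steel, 10 mm thick (clamp y), 14 mm along clamp x, 20 mm tall, its top 10 mm above this point, which is 93 mm above the bench when engaged; the bar beneath is 8 mm wide and 8 mm tall. It swings about point pawl_pivot in the clamp's x-z plane
- pawl_pivot (a point): the pawl's fixed hinge axis (parallel to the clamp's y); the tab's middle lies 88 mm from it towards clamp -x and 27 mm above it when engaged
- jaw (a joint): sliding jaw of the clamp, in m along clamp +x: about 0 clamped, 0.0225 fully backed off. A spring (5 to 9 N) drives it open by itself while the pawl is off the wheel; when fully back it stays there
- clamp: ratchet clamp, base plate 234 x 144 x 10 mm. Origin on the bench under the middle of the clamped guide; x points to jaw, upright toothed wheel (58 mm across, x 130, z 44) and pawl. Fence 5 mm high at x -24, end stops 8 mm high at y +-64. The jaw's toe (top 24 mm above bench) reaches 6 mm over the guide's flange, clears it by 16 mm when backed off. Highest part: pawl tab, 103 mm
- guide: aluminium slicing guide in the clamp: flange 6 mm thick, 120 mm long (x -60 to 60), 44 mm wide for x below 20 mm and 24 mm wide beyond, with an upright slotted rib 16 mm thick (y), x -40 to 40, top 34 mm above the underside. It lies on the clamp's 10 mm base plate, x along clamp y. 0.15 kg. Origin on its underside below the rib's middle (grip there); x points from wide to narrow end, z up.
- knife: small palette knife: black handle 74 x 18 x 24 mm (x -40 to 34), steel blade 24 mm wide, 4 mm thick, to x 86 with a round end. Origin on its underside below the grip point; x points from handle to head, z up.
- scraper: dough scraper, T-shaped: black handle bar 58 mm long along y, 18 mm thick (x -9 to 9), 24 mm tall, steel blade 52 mm wide, 4 mm thick, x 9 to 69. Gripped across the bar, along x. Origin on its underside below the grip point; x points from handle to head, z up.
- cutter: pastry wheel cutter: black handle 80 x 16 x 24 mm (x -40 to 40), steel disc 40 mm across, 5 mm thick, centre at x 66. Origin on its underside below the grip point; x points from handle to head, z up.
- comb: icing comb: black handle 74 x 18 x 24 mm (x -40 to 34), one-sided toothed steel plate x 34 to 80, y -9 to 31 mm, 4 mm thick. Origin on its underside below the grip point; x points from handle to head, z up.
- scoop: measuring scoop: black handle 76 x 14 x 24 mm (x -40 to 36), steel cup 38 mm across, 14 mm deep, centre at x 55. Origin on its underside below the grip point; x points from handle to head, z up.
- tray: shadow tray, 312 x 228 mm, rim 14 mm high, with six dark inserts (148 x 70 mm, 2 along x by 3 along y, in any order), tops 16 mm above the bench. Each insert has a cut-out 8 mm deep in the outline of one tool with 3 mm to spare all round, taking it in one pose only; seated handles stand 16 mm proud (the guide's rib 26 mm)
- pocket_knife (a point): on the floor of the knife's cut-out (8 mm below the insert's top): the seated knife's origin lies here and its axes match
- pocket_scraper (a point): on the floor of the scraper's cut-out (8 mm below the insert's top): the seated scraper's origin lies here and its axes match
- pocket_cutter (a point): on the floor of the cutter's cut-out (8 mm below the insert's top): the seated cutter's origin lies here and its axes match
- pocket_comb (a point): on the floor of the comb's cut-out (8 mm below the insert's top): the seated comb's origin lies here and its axes match
- pocket_scoop (a point): on the floor of the scoop's cut-out (8 mm below the insert's top): the seated scoop's origin lies here and its axes match
- pocket_guide (a point): on the floor of the guide's cut-out (8 mm below the insert's top): the seated guide's origin lies here and its axes match
- tin_a: tin, 92 mm across, 100 tall; bystander, origin under its centre
- tin_b: tin, 92 mm across, 100 tall; bystander, origin under its centre
- ramekin: white dish 60 mm across, 32 tall (two steel piping nozzles, 25 mm across, 36 tall, also stand among the tools and do not matter); bystander, origin under its centre
Not all that is in view belongs to the job. Leave any orange look-alike of the knife alone.

How it is judged:
By the outcome, as a careful person would: the job done as asked, in the order asked, and still so for the second after the job is handed in, with the robot touching nothing.
Of knife, scraper, cutter, comb, scoop only 4 to 5 are there at a start; the rules pass over those that are not, and their reading is None.
At some moment in a run one of knife, scraper, cutter, comb, scoop may be knocked a few centimetres aside while the robot is not near it.
It also fails if it takes over 200 s, if anything falls off the work surface, if the arm or the gripper's body presses on something with over 40 N, if the wrist force passes 120 N, or if a joint passes its speed limit or range.

ROBOT

A 6-joint arm with a two-finger parallel gripper is mounted at the origin on the work surface. World frame = base frame: x ahead of the robot, y to its left, z up, the work surface at z = 0. Lengths are in m, angles in rad, forces in N, time in s.
With the tool pointing down it reaches from about 0.375 to 0.925 m from the base axis. Payload 5.7 kg.
Tool frame: the origin (TCP) lies between the finger pads; the fingertips stand 11 mm ahead of it and the grasp point (between the pads) lies 8 mm behind it; z points along the fingers, y is the line along which they close (so a half turn about z gives the same grasp; the last joint's range is limited). The gripper opens to 88 mm and grips with 3 to 60 N. Pads are 20 mm wide; open, the fingers measure 115 mm over their backs; the gripper's body (75 mm by 178 mm) begins 61 mm behind the grasp point.
Start: joints at [1.156, 0.359, 1.51, -0, 1.272, -0.115], TCP at [0.177, 0.573, 0.234] pointing down, gripper open.
Joint ranges: [-2.97, 2.97], [-1.01, 2.36], [0.21, 2.38], [-0.96, 4.11], [0.2, 2.71], [-2.98, 2.98]. Speed limits (rad/s): [2.39, 2.39, 3.14, 3.14, 3.14, 3.14].

INTERFACE

Orientations are given as a unit quaternion [x, y, z, w].
In Python, from workcell import arm gives the robot as it stands.
- The arm moves only by the tool step_arm, never from a script. Its argument "increments" is a list that holds one entry, the list of rows, each a list of 6 numbers: the shift along the tool's x, y, z in units of 50 mm (1.0 is 50 mm), then the turn, a rotation vector about the tool's x, y, z in units of 8 degrees (1.0 is 8 degrees). A call has 1 to 8 rows; each row shifts and turns the commanded pose from where the row before left it, along the tool's axes as they then stand; what a row does not reach is not made up. A row lasts 1/10 s, in which the tool goes at most 50 mm and 8.59 degrees, less where a joint would pass 70% of its speed; a pose out of reach is approached as far as the arm can. A call is refused whole if a number of a shift passes 1 or a number of a turn 1, either way. A call with a gripper value outside its range is refused whole. "grip" is the finger opening in mm, from 0 to 87.8, set as the call begins (left out, the last holds). The fingers move at their own pace and stop on an object; the grip force is fixed at half the most. Time passes only in rows, so rows that do not move let the fingers close. It gives the time, the measured TCP pose, the force, the opening and the grip force at its end, in the units of the state.
- arm.read_state(): the state, without advancing time (a new reading comes with each control period).
- arm.capture(name): name is "scene" or "top"; returns a dict with "frame" (400x640x3 uint8, red, green, blue), "camera_matrix" (3x3 intrinsics, pixels), "R" (3x3) and "t" (3): a world point X has camera coordinates R X + t. Camera axes: x right, y down, z forward; pixel columns grow to the right and rows downward; lengths in m; the calibration is good to about 2 mm. A picture is of the moment at which its call begins. There is no depth.
- arm.finish_job(): hands the job in; it is judged then, once.
The state is a dict: "clock": time; "joint_pos": joint angles; "dq": joint speeds; "joint_torque": joint torques, N m; "tcp_pos": TCP position; "tcp_rot": TCP orientation; "ft_force": force on the tool from outside, world axes, zero at the start; "ft_torque": the same for the moment, N m; "gripper_width": opening from 0.0 (shut) to 1.0 (fully open); "grip_force": force on a finger pad.
Only numpy, scipy, OpenCV 4.12 (cv2) and the standard library are available. Lean on these libraries where they do the work, as an engineer would, in place of code of your own. Each camera call takes 0.05 s, during which the arm holds its last target. There are 200 camera calls.

## Working session

There is one attempt and no reset: what is moved stays moved. The work goes in short steps, Python scripts to look and compute and a tool call to move; the robot and the scene stay as the last step left them, time stands still between calls to the robot, and variables do not carry over. Pictures are saved under pics/ and viewed, at most 14 in all, crops included, and the job is handed in when it is done.

Besides the shell and the picture viewer there is one more tool, called after ">>>" in YAML: its name, and indented under it one key for each argument. step_arm: Moves the arm, as the interface text tells. Its arguments: {"type":"object","properties":{"increments":{"type":"array"},"grip":{"type":"number"}},"required":["increments"]}

```bash
mkdir -p pics; ls; python3 - <<'E'
from workcell import arm
import cv2,numpy as np
print(arm.read_state())
for n in("scene","top"):
    c=arm.capture(n); cv2.imwrite(f"pics/{n}0.png",c["frame"][:,:,::-1]); print(n,c["camera_matrix"].tolist(),c["R"].tolist(),c["t"].tolist())
E
```

```text
pics
{'clock': 0.0, 'joint_pos': array([ 1.15591565e+00,  3.59478101e-01,  1.51139452e+00, -1.44265905e-05,
        1.27249993e+00, -1.15112923e-01]), 'dq': array([-0.00089035, -0.0020591 , -0.00024534,  0.00015364,  0.00084982,
       -0.00177451]), 'joint_torque': array([-8.59979009e-04, -5.15364826e+01, -2.70724529e+01,  6.70869718e-02,
        3.52732802e-02, -1.77621068e-04]), 'tcp_pos': array([0.17693431, 0.57263684, 0.23284002]), 'tcp_rot': array([ 1.49321151e-01,  9.88788350e-01, -8.60690660e-04, -2.26431307e-04]), 'ft_force': array([-0.01392662, -0.4234243 ,  0.37899171]), 'ft_torque': array([ 0.00611676,  0.02117374, -0.01701784]), 'grip_force': 0.0, 'gripper_width': 0.9978852882995765}
scene [[382.03309679914514, 0.0, 320.21598808648343], [0.0, 382.03309679914514, 191.2312914843298], [0.0, 0.0, 1.0]] [[-0.6179812674616536, 0.786155376316566, 0.007673158088215133], [0.6318822551848974, 0.5024700444312309, -0.5901259781027481], [-0.4677862424750609, -0.3598382674728127, -0.8072747070317686]] [0.3575702885722543, -0.25193086853635643, 1.2169154743690043]
top [[387.4483198954021, 0.0, 316.6236354022778], [0.0, 387.4483198954021, 205.11325325444486], [0.0, 0.0, 1.0]] [[-0.026394099801604967, -0.9994039687924244, -0.02224991365406774], [-0.989041577795701, 0.029341738662841822, -0.14469215515580658], [0.14525876526755083, 0.018187070522545607, -0.9892265269283645]] [-0.014581185865565643, 0.5181721783544662, 1.1632327311182342]
```

View pics/top0.png

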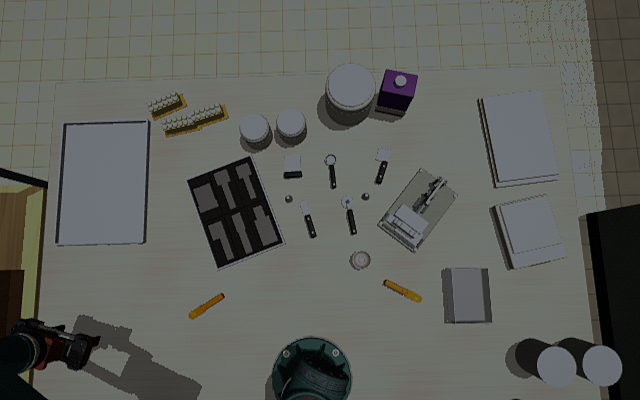

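View pics/scene0.png

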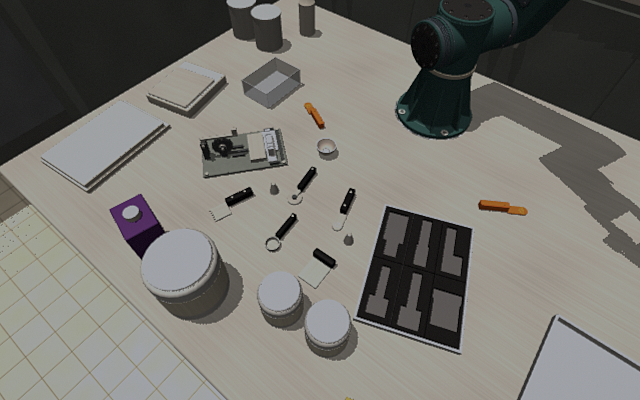

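The top view shows the tray at about (236,213) and the clamp at (418,210). The tools are the scraper (292,167), scoop (332,172), comb (382,167), knife (308,220) and cutter (349,217). The ramekin is at (360,260) and the tins at (255,130) and (291,125). I'll enlarge it next.

```bash
python3 - <<'E'
import cv2,numpy as np
im=cv2.imread("pics/top0.png")
def crop(im,x0,y0,w,h,s,fn,st):
    g=(255*(im/255.)**.5).astype(np.uint8)[y0:y0+h,x0:x0+w]
    g=cv2.resize(g,None,fx=s,fy=s,interpolation=cv2.INTER_CUBIC)
    for x in range(x0-x0%st+st,x0+w,st):
        cv2.putText(g,str(x),(int((x-x0)*s),10),0,.35,(0,0,255),1); cv2.line(g,(int((x-x0+.5)*s),12),(int((x-x0+.5)*s),18),(0,0,255),1)
    for y in range(y0-y0%st+st,y0+h,st): cv2.putText(g,str(y),(0,int((y-y0+.5)*s)+4),0,.35,(0,0,255),1)
    cv2.imwrite(fn,g)
crop(im,180,140,110,135,4.4,"pics/c1.png",10)
crop(im,275,140,190,135,4.2,"pics/c2.png",10)
E
```

```text
(no output)
```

View pics/c1.png

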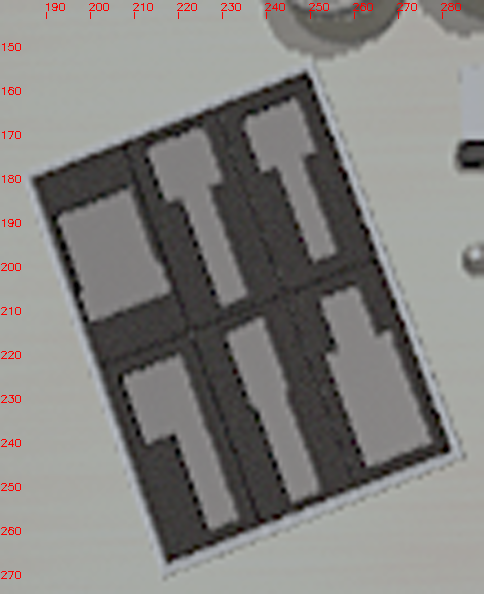

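View pics/c2.png

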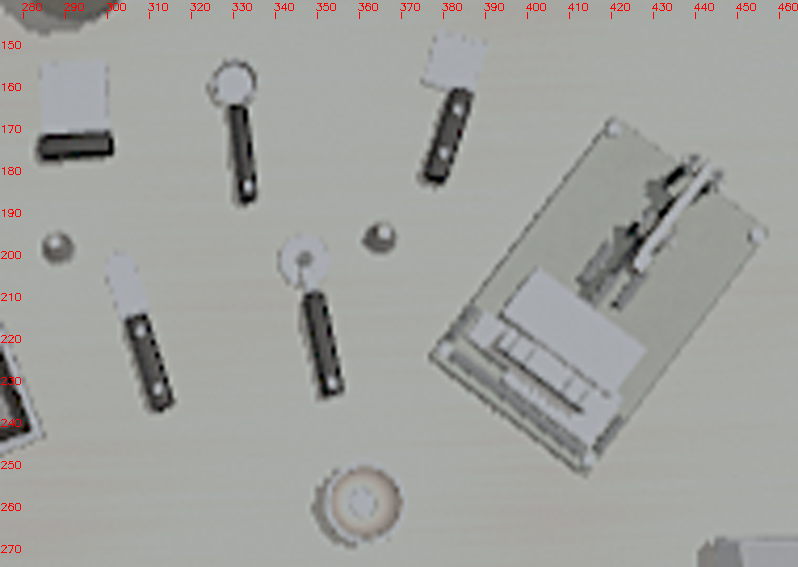

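Crop 1 shows the pockets, all with tool x pointing up the image: scraper (206,197), cutter top-middle (215,185), scoop top-right (246,180), comb bottom-left (215,240), knife bottom-middle (238,232) and guide bottom-right (257,225). Crop 2 shows the tools and the clamp. Its x axis points to the upper right, the rib is near (405,228), and the pawl bar runs from about (427,203) to (443,180). Next I'll fit models to both cameras.

```bash
cat > h.py <<'E'
import numpy as np,cv2,pickle,sys
from scipy.optimize import minimize
from scipy.spatial.transform import Rotation as Ro
H=.024
# parts: (x0,x1,y0,y1,ztop) ; handle first, then heads
T=dict(knife=[(-40,34,-9,9,24),(34,86,-12,12,4)],scraper=[(-9,9,-29,29,24),(9,69,-26,26,4)],
 cutter=[(-40,40,-8,8,24),(46,86,-20,20,5)],comb=[(-40,34,-9,9,24),(34,80,-9,31,4)],
 scoop=[(-40,36,-7,7,24),(36,74,-19,19,14)],guide=[(-60,20,-22,22,6),(20,60,-12,12,6)])
def shot(n,fn=None):
    from workcell import arm
    c=arm.capture(n)
    if fn: pickle.dump(c,open(fn,"wb"))
    return c
def proj(c,X):
    p=np.atleast_2d(X)@c["R"].T+c["t"]; q=p@c["camera_matrix"].T; return q[:,:2]/q[:,2:]
def unproj(c,u,z):
    d=c["R"].T@np.linalg.solve(c["camera_matrix"],[u[0],u[1],1]); o=-c["R"].T@c["t"]; return o+d*(z-o[2])/d[2]
def place(P,pose):
    x,y,a=pose; P=np.asarray(P,float)
    return np.c_[x+P[:,0]*np.cos(a)-P[:,1]*np.sin(a),y+P[:,0]*np.sin(a)+P[:,1]*np.cos(a),P[:,2]]
S=6
def rast(polys,box):
    x0,y0,w,h=box; m=np.zeros((h*S,w*S),np.uint8)
    for p in polys: cv2.fillPoly(m,[np.round(((p+.5-[x0,y0])*S-.5)*16).astype(np.int32)],255,shift=4)
    return cv2.resize(m,(w,h),interpolation=cv2.INTER_AREA)/255.
def rect(r,g,z):
    x0,x1,y0,y1=[v*1e-3 for v in r[:4]]; g*=1e-3
    return np.array([[x0-g,y0-g,z],[x1+g,y0-g,z],[x1+g,y1+g,z],[x0-g,y1+g,z]])
def disc(xc,r,z):
    a=np.linspace(0,2*np.pi,32,endpoint=False); return np.c_[xc+r*np.cos(a),r*np.sin(a),0*a+z]
def tool_masks(c,name,pose,box):
    out=[]
    for i,r in enumerate(T[name]):
        f=(lambda z:disc(.066,.02,z)) if (name,i)==("cutter",1) else (lambda z:disc(.055,.019,z)) if (name,i)==("scoop",1) else (lambda z:rect(r,0,z))
        P=np.r_[f(0.),f(r[4]*1e-3)]
        out.append(rast([cv2.convexHull(proj(c,place(P,pose)).astype(np.float32))[:,0]],box))
    out[1]=np.clip(out[1]-out[0],0,1); return out
def pocket_masks(c,name,pose,box):
    g=3
    m=[rast([proj(c,place(rect(r,g,z),pose)) for r in T[name]]+([proj(c,place(rect((40,50,-8,8),g,z),pose))] if name=="cutter" else []),box) for z in(.016,.008)]
    return [np.minimum(*m)]
def fit(cams,name,pose,kind="tool",marg=14):
    f=tool_masks if kind=="tool" else pocket_masks
    pose=np.array(pose,float)
    for it in range(2):
        W=[]
        for c in cams:
            z=.01
            P=np.vstack([rect(r,marg,z) for r in T[name]]); uv=proj(c,place(P,pose))
            x0,y0=np.floor(uv.min(0)).astype(int)-1; w,h=np.ceil(uv.max(0)).astype(int)+2-[x0,y0]; box=(x0,y0,w,h)
            win=rast([proj(c,place(rect(r,marg if kind=="tool" else 6,.016),pose)) for r in T[name]],box)>.5
            W.append((c,box,win,c["frame"][y0:y0+h,x0:x0+w].mean(2)[win]))
        def cost(d):
            s=0
            for c,box,win,I in W:
                A=np.stack([m[win] for m in f(c,name,pose+np.array(d)*[.001,.001,.01],box)]+[np.ones(win.sum())],1)
                s+=np.sum((I-A@np.linalg.lstsq(A,I,rcond=None)[0])**2)/np.sum((I-I.mean())**2)/len(W)
            return s
        sp=np.array([[0,0,0],[8,0,0],[0,8,0],[0,0,8.]])/(1+it*2)-np.array([2,2,2])/(1+it*2)
        r=minimize(cost,[0,0,0],method="Nelder-Mead",options=dict(initial_simplex=sp,xatol=.05,fatol=1e-5,maxiter=150))
        pose=pose+r.x*[.001,.001,.01]
    return pose,r.fun
def ang(c,u,v,z): a=unproj(c,u,z);b=unproj(c,v,z); return np.arctan2(*(b-a)[1::-1])
E
cat > m1.py <<'E'
from h import *
ct=shot("top","t0.pkl"); cs=shot("scene","s0.pkl")
# handle tail pixel, head-side pixel at handle junction; origin is 40mm from tail
g=dict(knife=((313,236),(306,216)),cutter=((353,233),(349,210)),comb=((378,182),(384,162)),scoop=((334,187),(331,166)))
res={}
def show(k,p,kind):
    a,fa=fit([ct],k,p,kind); b,fb=fit([cs],k,a,kind); j,fj=fit([ct,cs],k,a,kind)
    print(kind,k,"top",a.round(4),round(fa,3),"scene-top mm",((b-a)*[1e3,1e3,57.3]).round(1),round(fb,3),"joint",j.round(4),round(fj,3)); res[kind,k]=(a,b,j)
for k,(u,v) in g.items():
    a=ang(ct,u,v,.02); t=unproj(ct,u,.02)[:2]; show(k,[t[0]+.04*np.cos(a),t[1]+.04*np.sin(a),a],"tool")
t=unproj(ct,(293,174),.02); show("scraper",[t[0],t[1],ang(ct,(293,174),(292,156),.01)],"tool")
ta=ang(ct,(217,268),(188,181),.014); print("tray ang",ta)
# pocket outline centre pixel
cp=dict(scraper=((206,198),30),cutter=((220,188),23),scoop=((244,181),17),comb=((220,240),20),knife=((238,233),23),guide=((258,225),0))
for k,(u,m) in cp.items():
    t=unproj(ct,u,.01); show(k,[t[0]-m*1e-3*np.cos(ta),t[1]-m*1e-3*np.sin(ta),ta],"pocket")
pickle.dump(res,open("res.pkl","wb"))
E
python3 m1.py
```

```text
tool knife top [ 0.4586 -0.0054  0.2765] 0.13 scene-top mm [-1.5 -0.5  0.9] 0.172 joint [ 0.4578 -0.0057  0.2811] 0.155
tool cutter top [ 0.4661 -0.1356  0.1609] 0.157 scene-top mm [-1.   0.5  0.7] 0.195 joint [ 0.4655 -0.1354  0.1695] 0.182
tool comb top [ 0.6241 -0.2375 -0.3453] 0.114 scene-top mm [ 0.  -0.1 -0. ] 0.14 joint [ 0.6244 -0.2378 -0.3521] 0.128
tool scoop top [ 0.6141 -0.0806  0.0823] 0.199 scene-top mm [1.5 0.3 1.3] 0.25 joint [ 0.615  -0.0803  0.0918] 0.228
tool scraper top [0.6227 0.0463 0.0557] 0.056 scene-top mm [-0.5 -0.4 -1.8] 0.19 joint [0.6225 0.0464 0.0433] 0.124
tray ang 0.3342421054102484
pocket scraper top [0.5285 0.3175 0.3469] 0.046 scene-top mm [-0.7 -0.9  0.2] 0.035 joint [0.5281 0.3171 0.3511] 0.053
pocket cutter top [0.5579 0.2826 0.5869] 0.723 scene-top mm [-0.6  0.1 -4.7] 0.8 joint [0.5575 0.2836 0.5002] 0.843
pocket scoop top [0.59   0.1869 0.3485] 0.053 scene-top mm [-0.5 -0.7  0.2] 0.048 joint [0.5896 0.1864 0.3479] 0.057
pocket comb top [0.4006 0.259  0.3491] 0.047 scene-top mm [-0.4 -0.5  0.2] 0.039 joint [0.4003 0.2587 0.3508] 0.049
pocket knife top [0.4142 0.2288 0.4109] 0.771 scene-top mm [ 4.3  3.2 -3.3] 0.919 joint [0.4132 0.2296 0.3708] 0.932
pocket guide top [0.4651 0.1411 0.3527] 0.049 scene-top mm [-0.8 -0.4 -0. ] 0.041 joint [0.4647 0.1409 0.3454] 0.054
```

```bash
cat > m2.py <<'E'
from h import *
import h
ct=pickle.load(open("t0.pkl","rb")); cs=pickle.load(open("s0.pkl","rb")); res=pickle.load(open("res.pkl","rb"))
for k,p in dict(cutter=(.5594,.2519,.35),knife=(.4184,.2005,.35)).items():
    a,fa=fit([ct],k,p,"pocket"); j,fj=fit([ct,cs],k,a,"pocket"); print(k,a.round(4),round(fa,3),j.round(4),round(fj,3)); res["pocket",k]=(a,a,j)
c4=[unproj(ct,u,.01)[:2] for u in[(376.9,225),(421.9,167.6),(457.9,196),(414.5,253)]]
cen=np.mean(c4,0); d=(c4[1]-c4[0])+(c4[2]-c4[3]); ya=np.arctan2(d[1],d[0]); print("plate",cen,ya,np.linalg.norm(d)/2)
h.T["plate"]=[(-117,117,-72,72,10)]
def pm(c,n,pose,box): return [rast([cv2.convexHull(proj(c,place(np.r_[rect(h.T[n][0],0,0.),rect(h.T[n][0],0,.01)],pose)).astype(np.float32))[:,0]],box)]
# ring-only window: silhouette edges of plate
for cams,nm in(([ct],"top"),([cs],"scene")):
    W=[]
    for c in cams:
        box=(0,0,640,400); win=(rast([proj(c,place(rect(h.T["plate"][0],12,.005),(*cen,ya)))],box)>.5)&~(rast([proj(c,place(rect(h.T["plate"][0],-12,.01),(*cen,ya)))],box)>.5); W.append((c,box,win,c["frame"].mean(2)[win]))
    def cost(q):
        s=0
        for c,box,win,I in W:
            A=np.stack([pm(c,"plate",np.array([*cen,ya])+np.array(q)*[.001,.001,.01],box)[0][win],np.ones(win.sum())],1); s+=np.sum((I-A@np.linalg.lstsq(A,I,rcond=None)[0])**2)/np.sum((I-I.mean())**2)
        return s
    r=minimize(cost,[0,0,0],method="Nelder-Mead",options=dict(initial_simplex=[[-2,-2,-2],[4,-2,-2],[-2,4,-2],[-2,-2,4]],maxiter=70)); P=np.array([*cen,ya])+r.x*[.001,.001,.01]; print(nm,P.round(4),round(r.fun,3)); res["plate",nm]=P
pickle.dump(res,open("res.pkl","wb"))
for c,fn in((ct,"t"),(cs,"s")):
    uv=proj(c,place(rect((-117,117,-72,72),8,.04),P)); x0,y0=np.floor(uv.min(0)-6).astype(int);x1,y1=np.ceil(uv.max(0)+6).astype(int); s=min(780/(x1-x0),590/(y1-y0))
    g=(255*(c["frame"][y0:y1,x0:x1,::-1]/255.)**.6).astype(np.uint8); g=cv2.resize(g,None,fx=s,fy=s,interpolation=cv2.INTER_CUBIC); print(fn,x0,y0,s)
    pol=proj(c,place(rect((-117,117,-72,72),0,.01),P)); cv2.polylines(g,[np.int32((pol+.5-[x0,y0])*s)],True,(0,0,255),1)
    for X in range(-120,121,20):
        q=np.int32((proj(c,place([[X*1e-3,-.078,.01],[X*1e-3,-.072,.01]],P))+.5-[x0,y0])*s); cv2.line(g,q[0].tolist(),q[1].tolist(),(0,0,255) if X else (255,0,0),2)
    cv2.imwrite(f"pics/cl_{fn}.png",g)
E
python3 m2.py
```

```text
cutter [0.5601 0.2523 0.3524] 0.045 [0.5595 0.2519 0.3494] 0.048
knife [0.4191 0.2007 0.3472] 0.044 [0.4185 0.2004 0.3495] 0.048
plate [ 0.49648686 -0.34676777] -0.701903596709949 0.23209821639892725
top [ 0.4984 -0.3443 -0.6912] 0.585
scene [ 0.4982 -0.3459 -0.6872] 0.484
t 368 155 5.462962962962963
s 189 111 7.222222222222222
```

View pics/cl_t.png

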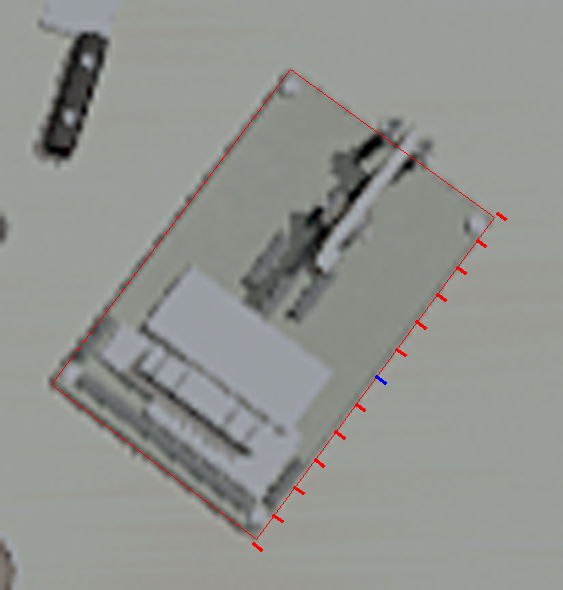

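View pics/cl_s.png

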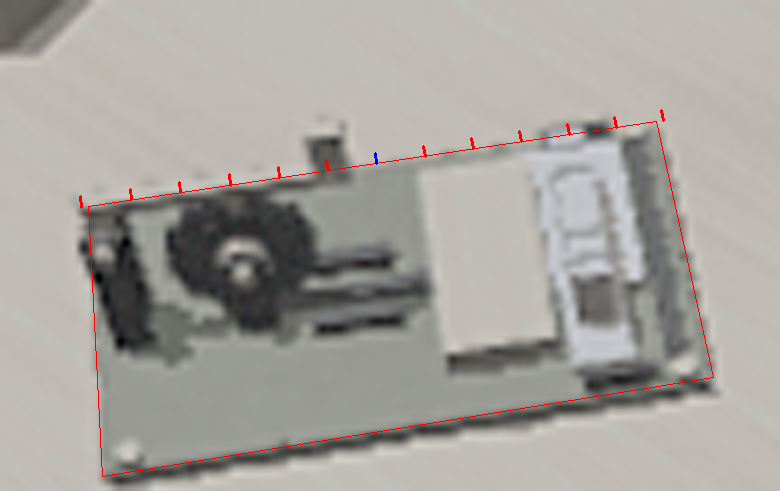

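The top crop shows the guide's narrow end at the upper left, so guide x is clamp +y. The pawl tab is at about pixel (427.5,201.7) in top and (234,131.8) in scene. The wheel hub is at (222,148) in scene.

```bash
cat > m3.py <<'E'
from h import *
ct=pickle.load(open("t0.pkl","rb")); cs=pickle.load(open("s0.pkl","rb")); res=pickle.load(open("res.pkl","rb"))
P=(res["plate","top"]+res["plate","scene"])/2; P[2]=-.689
def toP(X): d=np.asarray(X)[:2]-P[:2]; c,s=np.cos(P[2]),np.sin(P[2]); return np.array([c*d[0]+s*d[1],-s*d[0]+c*d[1]])*1e3
def tri(u,v):
    A=[];b=[]
    for c,p in((ct,u),(cs,v)):
        k=np.linalg.solve(c["camera_matrix"],[*p,1]); d=c["R"].T@k; d/=np.linalg.norm(d); o=-c["R"].T@c["t"]; M=np.eye(3)-np.outer(d,d); A.append(M);b.append(M@o)
    return np.linalg.solve(sum(A),sum(b))
print("tab top cam z.103",toP(unproj(ct,(427.0,202.5),.103)),"scene z.093",toP(unproj(cs,(233.9,131.6),.093)), "tri",tri((427,202.5),(233.9,130.5)))
print("hub in plate",toP(unproj(cs,(222.2,148.1),.044)))
def masks(c,q,box):
    # clamp frame origin at plate (q0,q1); guide x = clamp y, guide y = -clamp x
    o=place([[q[0]*1e-3,q[1]*1e-3,0]],P)[0]; pose=(o[0],o[1],P[2]+np.pi/2)
    pr=lambda r,z:proj(c,place(rect(r,0,z),pose))
    fl=rast([pr((-60,20,-22,22),.016),pr((20,60,-12,12),.016)],box)
    rp=np.r_[rect((-40,40,-8,8),0,.016),rect((-40,40,-8,8),0,.044)]
    rs=rast([cv2.convexHull(proj(c,place(rp,pose)).astype(np.float32))[:,0]],box); rt=rast([pr((-40,40,-8,8),.044)],box)
    return [np.clip(fl-rs,0,1),np.clip(rs-rt,0,1),rt]
for nm,c in(("top",ct),("scene",cs)):
    box=(0,0,640,400); I=c["frame"].mean(2); best=[]
    for x0 in range(-84,-60,1):
        for y0 in(-4,-2,0,2,4):
            o=place([[-.073,0,0]],P)[0]; win=rast([proj(c,place(rect((-66,66,2,36),0,.02),(o[0],o[1],P[2]+np.pi/2)))],box)>.5
            A=np.stack([m[win] for m in masks(c,(x0,y0),box)]+[np.ones(win.sum())],1); i=I[win]; best.append((np.sum((i-A@np.linalg.lstsq(A,i,rcond=None)[0])**2)/np.sum((i-i.mean())**2),x0,y0))
    print(nm,[tuple(np.round(b,3)) for b in sorted(best)[:5]])
E
python3 m3.py
```

```text
tab top cam z.103 [10.31064196 -0.30678748] scene z.093 [12.56114047  3.22350203] tri [ 0.50726753 -0.35424366  0.09283544]
hub in plate [53.85006711  9.77287858]
top [(np.float64(0.338), np.float64(-76.0), np.float64(0.0)), (np.float64(0.383), np.float64(-76.0), np.float64(2.0)), (np.float64(0.405), np.float64(-76.0), np.float64(-2.0)), (np.float64(0.41), np.float64(-75.0), np.float64(0.0)), (np.float64(0.417), np.float64(-77.0), np.float64(0.0))]
scene [(np.float64(0.285), np.float64(-76.0), np.float64(0.0)), (np.float64(0.292), np.float64(-77.0), np.float64(0.0)), (np.float64(0.309), np.float64(-77.0), np.float64(-2.0)), (np.float64(0.313), np.float64(-76.0), np.float64(-2.0)), (np.float64(0.332), np.float64(-75.0), np.float64(0.0))]
```

```bash
cat > pl.py <<'E'
# usage: python3 pl.py "x,y,z,closeang_deg[,grip]" ... ; plans rows from measured pose with tool down
from h import *
from workcell import arm
s=arm.read_state(); p=s["tcp_pos"].copy(); R=Ro.from_quat(s["tcp_rot"])
def down(a): y=np.array([np.cos(a),np.sin(a),0]); z=np.array([0,0,-1.]); return Ro.from_matrix(np.c_[np.cross(y,z),y,z])
print("t",round(s["clock"],1),"tcp",p.round(4),"closeang",round(np.degrees(np.arctan2(*R.as_matrix()[1::-1,1])),1),"j1,j6",s["joint_pos"][[0,5]].round(2),"w",round(s["gripper_width"]*87.8,1),"F",s["ft_force"].round(1))
j1=s["joint_pos"][0]; a0=np.arctan2(*R.as_matrix()[1::-1,1]); k6=s["joint_pos"][5]
wr=lambda a:(a+np.pi)%(2*np.pi)-np.pi
for w in sys.argv[1:]:
    x,y,z,a=[float(v) for v in w.split(",")]; a=np.radians(a)
    acur=np.arctan2(*R.as_matrix()[1::-1,1]); dj=wr(np.arctan2(y,x)-np.arctan2(p[1],p[0]))
    # down pointing: close angle = j1 - j6 + const
    best=min((a+m*np.pi for m in range(-3,4)),key=lambda t:abs(k6+dj-(t-acur)))
    k6=k6+dj-(best-acur)
    da=best-acur; tgt=np.array([x,y,z]); n=max(1,int(np.ceil(max(np.linalg.norm(tgt-p)/.048,abs(np.degrees(da))/7.9))))
    p0=p.copy(); rows=[]
    for i in range(1,n+1):
        d=R.inv().apply(p0+(tgt-p0)*i/n-p)/.05
        Rt=down(acur+da*i/n); t=np.degrees((R.inv()*Rt).as_rotvec())/8
        r=[round(float(v),2)+0. for v in(*d,*t)]; r[3:]=[0 if abs(v)<.03 and i<n else v for v in r[3:]]
        p=p+R.apply(r[:3])*.05; R=R*Ro.from_rotvec(np.radians(np.array(r[3:])*8)); rows.append([float(f"{v:g}") for v in r])
    print(w,"n",n,"j6end",round(k6,2)); print(str(rows).replace(".0,",",").replace(".0]","]").replace(" ",""))
E
python3 - <<'E'
from h import *
ct=pickle.load(open("t0.pkl","rb"))
for n,u,z in(("tinL",(255,128),.1),("tinR",(291,123),.1),("noz1",(289,199),.02),("noz2",(365.5,197),.02),("ram",(360.5,259.5),.03)): print(n,unproj(ct,u,z)[:2].round(3))
E
python3 pl.py "0.507,-0.351,0.17,50.5" "0.507,-0.351,0.092,50.5"
```

```text
tinL [0.75  0.151]
tinR [0.762 0.041]
noz1 [0.542 0.058]
noz2 [ 0.541 -0.183]
ram [ 0.347 -0.158]
t 0.2 tcp [0.177  0.5729 0.2331] closeang 72.8 j1,j6 [ 1.16 -0.12] w 87.6 F [-0.6 -1.6  0.3]
0.507,-0.351,0.17,50.5 n 26 j6end 1.54
[[-0.45,-0.6,0.05,0,0,0.97],[-0.53,-0.54,0.05,0,0,0.98],[-0.6,-0.46,0.05,0,0,0.97],[-0.66,-0.38,0.05,0,0,0.97],[-0.69,-0.28,0.05,0,0,0.97],[-0.74,-0.18,0.05,0,0,0.98],[-0.75,-0.09,0.04,0,0,0.97],[-0.75,0.02,0.05,0,0,0.97],[-0.75,0.12,0.05,0,0,0.97],[-0.72,0.21,0.05,0,0,0.98],[-0.68,0.32,0.05,0,0,0.97],[-0.64,0.4,0.05,0,0,0.97],[-0.58,0.49,0.05,0,0,0.98],[-0.5,0.56,0.05,0,0,0.97],[-0.43,0.63,0.05,0,0,0.97],[-0.33,0.67,0.05,0,0,0.97],[-0.24,0.72,0.05,0,0,0.98],[-0.15,0.74,0.05,0,0,0.97],[-0.04,0.75,0.04,0,0,0.97],[0.06,0.75,0.05,0,0,0.97],[0.17,0.74,0.05,0,0,0.98],[0.26,0.71,0.05,0,0,0.97],[0.35,0.66,0.05,0,0,0.97],[0.44,0.62,0.05,0,0,0.98],[0.52,0.54,0.05,0,0,0.97],[0.59,0.47,0.05,0.01,0,0.97]]
0.507,-0.351,0.092,50.5 n 2 j6end 1.54
[[0,0,0.78,0,0,0],[0,0,0.78,0,0,0]]
```

```bash
sed -i 's/^    best=min.*/    best=min((a+m*np.pi for m in range(-3,4)),key=lambda t:abs(t-acur)+(100 if abs(k6+dj-(t-acur))>2.6 else 0))/' pl.py
python3 pl.py "0.46,0.1,0.19,60" "0.507,-0.351,0.17,50.5" "0.507,-0.351,0.092,50.5"
```

```text
t 0.2 tcp [0.177  0.5729 0.2331] closeang 72.8 j1,j6 [ 1.16 -0.12] w 87.6 F [-0.6 -1.6  0.3]
0.46,0.1,0.19,60 n 12 j6end -0.95
[[-0.68,-0.61,0.07,0,0,0.13],[-0.7,-0.6,0.07,0,0,0.14],[-0.7,-0.59,0.08,0,0,0.13],[-0.72,-0.58,0.07,0,0,0.13],[-0.73,-0.56,0.07,0,0,0.14],[-0.73,-0.54,0.07,0,0,0.13],[-0.75,-0.54,0.08,0,0,0.14],[-0.76,-0.52,0.07,0,0,0.13],[-0.77,-0.5,0.07,0,0,0.13],[-0.77,-0.49,0.07,0,0,0.14],[-0.79,-0.48,0.08,0,0,0.13],[-0.79,-0.46,0.07,-0.01,0,0.13]]
0.507,-0.351,0.17,50.5 n 10 j6end -1.6
[[-0.53,-0.73,0.04,0,0,0.12],[-0.55,-0.73,0.04,0,0,0.12],[-0.55,-0.72,0.04,0,0,0.12],[-0.57,-0.7,0.04,0,0,0.12],[-0.58,-0.7,0.04,0,0,0.12],[-0.59,-0.69,0.04,0,0,0.11],[-0.61,-0.68,0.04,0,0,0.12],[-0.61,-0.66,0.04,0,0,0.12],[-0.63,-0.66,0.04,0,0,0.12],[-0.63,-0.65,0.04,0,0,0.12]]
0.507,-0.351,0.092,50.5 n 2 j6end -1.6
[[0,0,0.78,0,0,0],[0,0,0.78,0,0,0]]
```

>>> step_arm:
  increments:
    - [[-0.7, -0.6, 0.07, 0, 0, 0.13], [-0.7, -0.6, 0.07, 0, 0, 0.13], [-0.7, -0.6, 0.07, 0, 0, 0.13], [-0.72, -0.58, 0.07, 0, 0, 0.13], [-0.73, -0.56, 0.07, 0, 0, 0.13], [-0.73, -0.54, 0.07, 0, 0, 0.13], [-0.75, -0.54, 0.07, 0, 0, 0.13], [-0.76, -0.52, 0.07, 0, 0, 0.13]]
  grip: 40

```text
clock: 1.0
tcp_pos: [0.3679, 0.2563, 0.2056]
tcp_rot: [0.221, 0.975, 0.0, 0.0]
ft_force: [1.0, -0.1, 0.1]
gripper_width: 0.461
grip_force: 0.0
```

>>> step_arm:
  increments:
    - [[-0.77, -0.5, 0.07, 0, 0, 0.13], [-0.77, -0.5, 0.07, 0, 0, 0.13], [-0.79, -0.48, 0.07, 0, 0, 0.13], [-0.79, -0.46, 0.07, 0, 0, 0.13], [-0.55, -0.73, 0.04, 0, 0, 0.12], [-0.55, -0.73, 0.04, 0, 0, 0.12], [-0.55, -0.72, 0.04, 0, 0, 0.12], [-0.57, -0.7, 0.04, 0, 0, 0.12]]

```text
clock: 1.8
tcp_pos: [0.4826, -0.082, 0.1836]
tcp_rot: [0.289, 0.957, 0.0, 0.0]
ft_force: [0.6, 0.0, -0.7]
gripper_width: 0.454
grip_force: 0.0
```

>>> step_arm:
  increments:
    - [[-0.58, -0.7, 0.04, 0, 0, 0.12], [-0.6, -0.69, 0.04, 0, 0, 0.12], [-0.6, -0.68, 0.04, 0, 0, 0.12], [-0.61, -0.66, 0.04, 0, 0, 0.12], [-0.63, -0.66, 0.04, 0, 0, 0.12], [-0.63, -0.65, 0.04, 0, 0, 0.12], [0, 0, 0, 0, 0, 0], [0, 0, 0, 0, 0, 0]]

```text
clock: 2.6
tcp_pos: [0.5118, -0.3514, 0.1711]
tcp_rot: [0.337, 0.942, 0.0, -0.001]
ft_force: [-0.0, 0.4, -0.6]
gripper_width: 0.457
grip_force: 0.0
```

```bash
python3 pl.py "0.507,-0.351,0.092,50.5"
```

```text
t 2.6 tcp [ 0.5118 -0.3514  0.1711] closeang 50.6 j1,j6 [-0.71 -1.6 ] w 40.1 F [-0.   0.4 -0.6]
0.507,-0.351,0.092,50.5 n 2 j6end -1.6
[[0.04,-0.03,0.79,0,0,0],[0.04,-0.02,0.79,0,-0.01,0.02]]
```

>>> step_arm:
  increments:
    - [[0.08, -0.05, 0.4, 0, 0, 0], [0, 0, 0.4, 0, 0, 0], [0, 0, 0.4, 0, 0, 0], [0, 0, 0.38, 0, 0, 0], [0, 0, 0, 0, 0, 0], [0, 0, 0, 0, 0, 0]]

```text
clock: 3.2
tcp_pos: [0.5073, -0.3487, 0.0929]
tcp_rot: [0.335, 0.942, 0.0, -0.001]
ft_force: [0.2, 0.5, 0.7]
gripper_width: 0.453
grip_force: 0.0
```

>>> step_arm:
  increments:
    - [[0, 0, 0, 0, 0, 0], [0, 0, 0, 0, 0, 0], [0, 0, 0, 0, 0, 0], [0, 0, 0, 0, 0, 0], [0, 0, 0, 0, 0, 0], [0, 0, 0, 0, 0, 0]]
  grip: 5

```text
clock: 3.8
tcp_pos: [0.506, -0.3529, 0.0935]
tcp_rot: [0.336, 0.942, -0.002, -0.0]
ft_force: [-6.5, -7.1, 4.0]
gripper_width: 0.112
grip_force: 30.0
```

```bash
python3 - <<'E'
from h import *
from workcell import arm
s=arm.read_state(); print(s["tcp_pos"],s["ft_force"],s["gripper_width"]*87.8,s["grip_force"]); R=Ro.from_quat(s["tcp_rot"]).as_matrix()
cx=np.array([np.cos(-.689),np.sin(-.689),0])
r=np.hypot(88,27);f=np.arctan2(27,88)
for i in range(1,8):
    t=.37*i/7; d=(88-r*np.cos(f+t))*cx+np.array([0,0,r*np.sin(f+t)-27]); print(i,(R.T@d/50).round(2))
E
```

```text
[ 0.50601043 -0.35286859  0.09350534] [-6.53918847 -7.13252502  4.04937715] 9.827311978979315 30.000743865966797
1 [-0.03 -0.   -0.09]
2 [-0.07 -0.   -0.18]
3 [-0.11 -0.   -0.27]
4 [-0.15 -0.   -0.36]
5 [-0.2  -0.   -0.44]
6 [-0.26 -0.   -0.52]
7 [-0.31 -0.   -0.6 ]
```

>>> step_arm:
  increments:
    - [[-0.03, -0.08, -0.09, 0, 0, 0], [-0.04, 0, -0.09, 0, 0, 0], [-0.04, 0, -0.09, 0, 0, 0], [-0.04, 0, -0.09, 0, 0, 0], [-0.05, 0, -0.08, 0, 0, 0], [-0.06, 0, -0.08, 0, 0, 0], [-0.05, 0, -0.08, 0, 0, 0], [0, 0, 0, 0, 0, 0]]

```text
clock: 4.6
tcp_pos: [0.5171, -0.363, 0.1232]
tcp_rot: [0.336, 0.942, 0.0, -0.0]
ft_force: [0.1, 3.0, -4.2]
gripper_width: 0.11
grip_force: 30.0
```

>>> step_arm:
  increments:
    - [[0, 0, 0, 0, 0, 0], [0, 0, 0, 0, 0, 0], [0, 0, 0, 0, 0, 0], [0, 0, 0, 0, 0, 0], [0, 0, 0, 0, 0, 0], [0, 0, 0, 0, 0, 0], [0, 0, 0, 0, 0, 0], [0, 0, 0, 0, 0, 0]]

```text
clock: 5.4
tcp_pos: [0.5168, -0.3628, 0.1228]
tcp_rot: [0.336, 0.942, 0.0, -0.0]
ft_force: [-2.2, 4.2, -0.9]
gripper_width: 0.108
grip_force: 30.0
```

```bash
python3 - <<'E'
from h import *
a=pickle.load(open("s0.pkl","rb"))["frame"]; c=shot("scene","s1.pkl")["frame"]
g=np.vstack([cv2.resize((255*(f[105:185,185:305,::-1]/255.)**.6).astype(np.uint8),None,fx=3.7,fy=3.7,interpolation=cv2.INTER_CUBIC) for f in(a,c)])
cv2.imwrite("pics/jaw.png",g)
E
```

View pics/jaw.png

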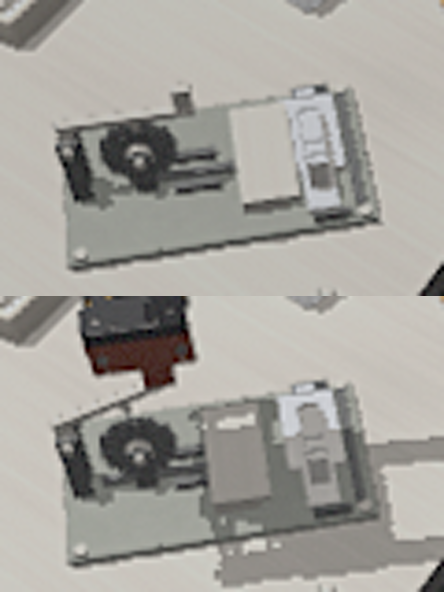

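The lower half shows the pawl lifted. The jaw edge has moved from x≈232 to 205, which is about 21 mm. I'll hold longer and check that it has stopped.

>>> step_arm:
  increments:
    - [[0, 0, 0, 0, 0, 0], [0, 0, 0, 0, 0, 0], [0, 0, 0, 0, 0, 0], [0, 0, 0, 0, 0, 0], [0, 0, 0, 0, 0, 0], [0, 0, 0, 0, 0, 0], [0, 0, 0, 0, 0, 0], [0, 0, 0, 0, 0, 0]]

```text
clock: 6.25
tcp_pos: [0.5168, -0.3628, 0.1227]
tcp_rot: [0.336, 0.942, 0.0, -0.0]
ft_force: [-2.0, 4.3, -1.0]
gripper_width: 0.114
grip_force: 30.0
```

```bash
python3 - <<'E'
from h import *
a=pickle.load(open("s1.pkl","rb"))["frame"]; c=shot("scene")["frame"]
d=np.abs(a.astype(int)-c)[130:185,230:305].mean(2); print("jaw diff max/mean",d.max(),d.mean())
E
```

```text
jaw diff max/mean 4.333333333333333 0.8749898989898989
```

>>> step_arm:
  increments:
    - [[0.05, 0, 0.08, 0, 0, 0], [0.06, 0, 0.08, 0, 0, 0], [0.05, 0, 0.08, 0, 0, 0], [0.04, 0, 0.09, 0, 0, 0], [0.04, 0, 0.09, 0, 0, 0], [0.04, 0, 0.09, 0, 0, 0], [0.03, 0, 0.07, 0, 0, 0], [0, 0, 0, 0, 0, 0]]

```text
clock: 7.1
tcp_pos: [0.5083, -0.3559, 0.097]
tcp_rot: [0.336, 0.942, -0.002, 0.004]
ft_force: [4.0, 2.9, 1.0]
gripper_width: 0.113
grip_force: 30.0
```

>>> step_arm:
  increments:
    - [[0, 0, 0, 0, 0, 0], [0, 0, 0, 0, 0, 0], [0, 0, 0, 0, 0, 0], [0, 0, -0.4, 0, 0, 0], [0, 0, -0.6, 0, 0, 0], [0, 0, 0, 0, 0, 0]]
  grip: 40

```text
clock: 7.7
tcp_pos: [0.5067, -0.3553, 0.1467]
tcp_rot: [0.336, 0.942, -0.001, 0.003]
ft_force: [0.2, -0.2, -0.7]
gripper_width: 0.456
grip_force: 0.0
```

```bash
python3 pl.py "0.4393,-0.2972,0.15,-39.5" "0.4393,-0.2972,0.038,-39.5"
```

```text
t 7.7 tcp [ 0.5067 -0.3553  0.1467] closeang 50.7 j1,j6 [-0.72 -1.61] w 40.0 F [ 0.2 -0.2 -0.7]
0.4393,-0.2972,0.15,-39.5 n 12 j6end -0.02
[[0.15,0,-0.01,0,0.04,0.94],[0.15,-0.01,0,0,0,0.94],[0.14,-0.04,-0.01,0,0,0.94],[0.14,-0.05,0,0,0,0.94],[0.13,-0.07,-0.01,0,0,0.94],[0.12,-0.09,0,0,0,0.94],[0.11,-0.1,-0.01,0,0,0.94],[0.09,-0.12,0,0,0,0.94],[0.08,-0.12,-0.01,0,0,0.94],[0.06,-0.14,-0.01,0,0,0.94],[0.04,-0.14,0,0,0,0.94],[0.02,-0.15,-0.01,0,0,0.94]]
0.4393,-0.2972,0.038,-39.5 n 3 j6end -0.02
[[0,0,0.75,0,0,0],[0,0,0.75,0,0,0],[0,0,0.74,0,0,0]]
```

>>> step_arm:
  increments:
    - [[0.15, 0, 0, 0, 0.04, 0.94], [0.15, 0, 0, 0, 0, 0.94], [0.14, -0.04, 0, 0, 0, 0.94], [0.14, -0.05, 0, 0, 0, 0.94], [0.13, -0.07, 0, 0, 0, 0.94], [0.12, -0.09, 0, 0, 0, 0.94], [0.11, -0.1, 0, 0, 0, 0.94], [0.09, -0.12, 0, 0, 0, 0.94]]

```text
clock: 8.5
tcp_pos: [0.4594, -0.314, 0.1429]
tcp_rot: [0.765, 0.645, -0.001, -0.003]
ft_force: [-0.3, -0.7, 0.1]
gripper_width: 0.456
grip_force: 0.0
```

>>> step_arm:
  increments:
    - [[0.08, -0.12, 0, 0, 0, 0.94], [0.06, -0.14, 0, 0, 0, 0.94], [0.04, -0.14, 0, 0, 0, 0.94], [0.02, -0.15, 0, 0, 0, 0.94], [0, 0, 0, 0, 0, 0], [0, 0, 0, 0, 0, 0]]

```text
clock: 9.1
tcp_pos: [0.4375, -0.295, 0.1436]
tcp_rot: [0.904, 0.428, -0.001, -0.003]
ft_force: [-0.5, 0.8, 0.3]
gripper_width: 0.453
grip_force: 0.0
```

```bash
python3 pl.py "0.4393,-0.2972,0.038,-39.5"; python3 - <<'E'
from h import *
# jaw seated after pawl drop?
a=pickle.load(open("s1.pkl","rb"))["frame"]; c=shot("top","t1.pkl")["frame"]
g=cv2.resize((255*(c[150:270,365:475,::-1]/255.)**.6).astype(np.uint8),None,fx=4.5,fy=4.5,interpolation=cv2.INTER_CUBIC); cv2.imwrite("pics/cl2.png",g)
E
```

```text
t 9.1 tcp [ 0.4375 -0.295   0.1436] closeang -39.3 j1,j6 [-0.72 -0.04] w 39.7 F [-0.5  0.8  0.3]
0.4393,-0.2972,0.038,-39.5 n 3 j6end -0.04
[[0,0.02,0.7,-0.04,0,0],[-0.01,0.02,0.71,0,0,0],[0,0.02,0.7,0,0,0.02]]
```

View pics/cl2.png

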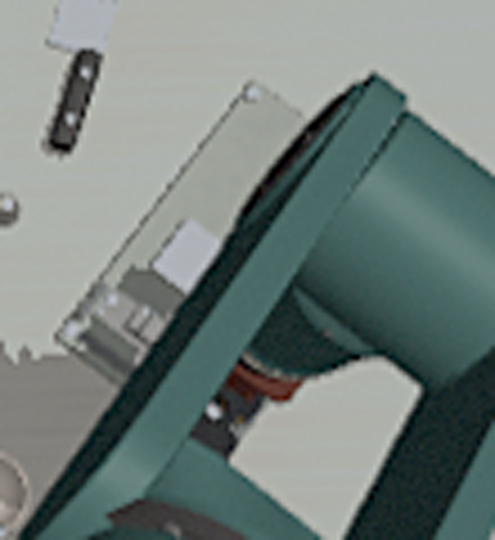

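The jaw is still back. The arm is above the guide, so I'm going down.

>>> step_arm:
  increments:
    - [[0, 0.06, 0.5, -0.04, 0, 0], [0, 0, 0.5, 0, 0, 0], [0, 0, 0.5, 0, 0, 0], [0, 0, 0.4, 0, 0, 0], [0, 0, 0.2, 0, 0, 0.02], [0, 0, 0, 0, 0, 0], [0, 0, 0, 0, 0, 0]]

```text
clock: 9.85
tcp_pos: [0.4404, -0.2972, 0.0395]
tcp_rot: [0.905, 0.426, 0.0, 0.0]
ft_force: [-0.3, 0.4, -0.5]
gripper_width: 0.455
grip_force: 0.0
```

>>> step_arm:
  increments:
    - [[0, 0, 0, 0, 0, 0], [0, 0, 0, 0, 0, 0], [0, 0, 0, 0, 0, 0], [0, 0, 0, 0, 0, 0], [0, 0, 0, 0, 0, 0]]
  grip: 8

```text
clock: 10.35
tcp_pos: [0.4402, -0.2969, 0.0397]
tcp_rot: [0.905, 0.425, 0.0, 0.0]
ft_force: [-1.3, -0.6, 6.2]
gripper_width: 0.178
grip_force: 30.0
```

```bash
python3 pl.py "0.4402,-0.2969,0.13,-39.7" "0.4647,0.1409,0.13,-70" "0.4647,0.1409,0.046,-70"
```

```text
t 10.3 tcp [ 0.4402 -0.2969  0.0397] closeang -39.7 j1,j6 [-0.72 -0.03] w 15.6 F [-1.3 -0.6  6.2]
0.4402,-0.2969,0.13,-39.7 n 2 j6end -0.03
[[0,0,-0.9,0,0,0],[0,0,-0.91,0.01,0,0.01]]
0.4647,0.1409,0.13,-70 n 10 j6end 1.39
[[0.7,-0.52,0,0,0,0.38],[0.68,-0.56,0,0,0,0.38],[0.65,-0.59,0,0,0,0.37],[0.61,-0.63,0,0,0,0.38],[0.58,-0.66,0,0,0,0.38],[0.54,-0.69,0.01,0,0,0.38],[0.51,-0.71,0,0,0,0.38],[0.47,-0.74,0,0,0,0.38],[0.43,-0.77,0,0,0,0.37],[0.39,-0.78,0,0,0,0.38]]
0.4647,0.1409,0.046,-70 n 2 j6end 1.39
[[0,0,0.84,0,0,0],[0,0,0.84,0,0,0]]
```

>>> step_arm:
  increments:
    - [[0, 0, -0.3, 0, 0, 0], [0, 0, -0.7, 0, 0, 0], [0, 0, -0.8, 0, 0, 0], [0.7, -0.52, 0, 0, 0, 0.38], [0.68, -0.56, 0, 0, 0, 0.38], [0.65, -0.59, 0, 0, 0, 0.38], [0.61, -0.63, 0, 0, 0, 0.38], [0.58, -0.66, 0, 0, 0, 0.38]]

```text
clock: 11.15
tcp_pos: [0.4516, -0.0761, 0.1292]
tcp_rot: [0.954, 0.301, 0.0, -0.0]
ft_force: [1.2, 0.3, -1.3]
gripper_width: 0.179
grip_force: 30.0
```

>>> step_arm:
  increments:
    - [[0.54, -0.69, 0, 0, 0, 0.38], [0.51, -0.71, 0, 0, 0, 0.38], [0.47, -0.74, 0, 0, 0, 0.38], [0.43, -0.77, 0, 0, 0, 0.38], [0.39, -0.78, 0, 0, 0, 0.38], [0, 0, 0, 0, 0, 0], [0, 0, 0, 0, 0, 0]]

```text
clock: 11.85
tcp_pos: [0.4642, 0.1416, 0.129]
tcp_rot: [0.985, 0.175, -0.0, 0.0]
ft_force: [-0.8, -0.6, -1.5]
gripper_width: 0.182
grip_force: 30.0
```

```bash
python3 pl.py "0.4647,0.1409,0.045,-70"
```

```text
t 11.8 tcp [0.4642 0.1416 0.129 ] closeang -69.8 j1,j6 [0.15 1.37] w 16.0 F [-0.8 -0.6 -1.5]
0.4647,0.1409,0.045,-70 n 2 j6end 1.37
[[0,0.01,0.84,0,0,0],[0.01,0.01,0.84,0,0,0.02]]
```

>>> step_arm:
  increments:
    - [[0.01, 0.02, 0.5, 0, 0, 0.02], [0, 0, 0.5, 0, 0, 0], [0, 0, 0.45, 0, 0, 0], [0, 0, 0.16, 0, 0, 0], [0, 0, 0.1, 0, 0, 0], [0, 0, 0.1, 0, 0, 0], [0, 0, 0, 0, 0, 0], [0, 0, 0, 0, 0, 0]]

```text
clock: 12.65
tcp_pos: [0.466, 0.1401, 0.0393]
tcp_rot: [0.985, 0.172, 0.001, -0.0]
ft_force: [0.5, 1.1, -1.5]
gripper_width: 0.181
grip_force: 30.0
```

>>> step_arm:
  increments:
    - [[0, 0, 0.03, 0, 0, 0], [0, 0, 0, 0, 0, 0], [0, 0, 0, 0, 0, 0]]

```text
clock: 12.95
tcp_pos: [0.4662, 0.1403, 0.0378]
tcp_rot: [0.985, 0.172, 0.001, -0.0]
ft_force: [1.0, -0.3, 4.4]
gripper_width: 0.177
grip_force: 30.0
```

>>> step_arm:
  increments:
    - [[0, 0, 0, 0, 0, 0], [0, 0, 0, 0, 0, 0], [0, 0, 0, 0, 0, 0], [0, 0, -0.8, 0, 0, 0], [0, 0, -0.8, 0, 0, 0], [0, 0, 0, 0, 0, 0]]
  grip: 36

```text
clock: 13.55
tcp_pos: [0.4688, 0.1408, 0.1213]
tcp_rot: [0.985, 0.172, 0.004, 0.0]
ft_force: [1.1, 0.5, 0.2]
gripper_width: 0.417
grip_force: 0.0
```

```bash
cat > look.py <<'E'
from h import *
res=pickle.load(open("res.pkl","rb"))
ct=shot("top"); cs=shot("scene")
for k in sys.argv[1:]:
    a,b,j=res["tool",k]; n,f=fit([ct,cs],k,j); n1,f1=fit([cs],k,j); print(k,"old",j.round(4),"both",n.round(4),round(f,2),"scene",n1.round(4),round(f1,2),"deg",round(np.degrees(n[2]),1))
E
python3 look.py cutter comb; python3 pl.py "0.4655,-0.1354,0.12,-80.3" "0.4655,-0.1354,0.023,-80.3"
```

```text
cutter old [ 0.4655 -0.1354  0.1695] both [ 0.4654 -0.1354  0.1689] 0.18 scene [ 0.465  -0.1351  0.1744] 0.2 deg 9.7
comb old [ 0.6244 -0.2378 -0.3521] both [ 0.6151 -0.2285 -0.1641] 0.95 scene [ 0.5981 -0.2253 -0.3118] 0.91 deg -9.4
t 13.7 tcp [0.4661 0.1403 0.1178] closeang -70.2 j1,j6 [0.15 1.38] w 35.7 F [-0.6  0.4 -0.1]
0.4655,-0.1354,0.12,-80.3 n 6 j6end 0.98
[[-0.31,0.86,-0.01,0,0,0.21],[-0.29,0.88,-0.01,0,0,0.21],[-0.26,0.88,0,0,0,0.21],[-0.24,0.89,-0.01,0,0,0.21],[-0.21,0.89,-0.01,0,0,0.21],[-0.18,0.9,-0.01,0,-0.02,0.21]]
0.4655,-0.1354,0.023,-80.3 n 3 j6end 0.98
[[0,0,0.65,0,0,0],[0,0,0.65,0,0,0],[0,0,0.64,0,0,0]]
```

>>> step_arm:
  increments:
    - [[-0.31, 0.86, 0, 0, 0, 0.21], [-0.29, 0.88, 0, 0, 0, 0.21], [-0.26, 0.88, 0, 0, 0, 0.21], [-0.24, 0.89, 0, 0, 0, 0.21], [-0.21, 0.89, 0, 0, 0, 0.21], [-0.18, 0.9, 0, 0, 0, 0.21], [0, 0, 0, 0, 0, 0], [0, 0, 0, 0, 0, 0]]

```text
clock: 14.45
tcp_pos: [0.4636, -0.1358, 0.1157]
tcp_rot: [0.997, 0.083, -0.001, -0.001]
ft_force: [-0.6, 0.3, -0.3]
gripper_width: 0.415
grip_force: 0.0
```

```bash
python3 pl.py "0.4655,-0.1354,0.023,-80.3";  python3 - <<'E'
from h import *
g=[]
c=shot("top","t2.pkl")["frame"]
cv2.imwrite("pics/now.png",cv2.resize((255*(c[120:280,175:475,::-1]/255.)**.6).astype(np.uint8),None,fx=2.6,fy=2.6,interpolation=cv2.INTER_CUBIC))
E
```

```text
t 14.4 tcp [ 0.4636 -0.1358  0.1157] closeang -80.5 j1,j6 [-0.43  0.98] w 36.4 F [-0.6  0.3 -0.3]
0.4655,-0.1354,0.023,-80.3 n 2 j6end 0.97
[[0.02,0,0.93,0,0,0],[0.02,0,0.92,-0.02,0.02,-0.02]]
```

View pics/now.png

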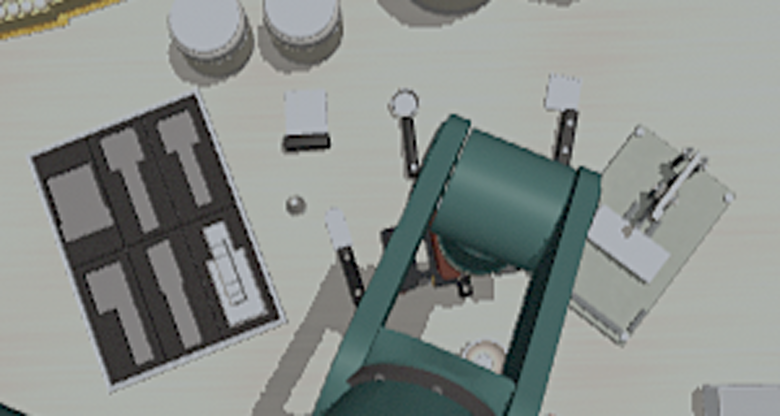

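The guide is in its cut-out and the jaw is open. The comb has been knocked aside and is now near pixel (393,170). I'm going on with the cutter.

>>> step_arm:
  increments:
    - [[0.04, 0, 0.6, 0, 0, 0], [0, 0, 0.6, 0, 0, 0], [0, 0, 0.45, 0, 0, 0], [0, 0, 0.2, 0, 0, 0], [0, 0, 0, 0, 0, 0], [0, 0, 0, 0, 0, 0]]

```text
clock: 15.1
tcp_pos: [0.4671, -0.1344, 0.025]
tcp_rot: [0.996, 0.085, 0.0, -0.0]
ft_force: [0.2, 0.5, 1.0]
gripper_width: 0.409
grip_force: 0.0
```

>>> step_arm:
  increments:
    - [[0, 0, 0, 0, 0, 0], [0, 0, 0, 0, 0, 0], [0, 0, 0, 0, 0, 0], [0, 0, 0, 0, 0, 0], [0, 0, 0, 0, 0, 0]]
  grip: 8

```text
clock: 15.6
tcp_pos: [0.4676, -0.1355, 0.0255]
tcp_rot: [0.996, 0.084, 0.001, 0.0]
ft_force: [-0.8, 0.3, 6.9]
gripper_width: 0.177
grip_force: 30.0
```

```bash
python3 pl.py "0.4655,-0.1354,0.12,-80.3" "0.5595,0.2519,0.12,-70" "0.5595,0.2519,0.04,-70"
```

```text
t 15.6 tcp [ 0.4676 -0.1355  0.0255] closeang -80.3 j1,j6 [-0.42  0.98] w 15.6 F [-0.8  0.3  6.9]
0.4655,-0.1354,0.12,-80.3 n 2 j6end 0.98
[[-0.02,0,-0.95,0,0,0],[-0.02,-0.01,-0.94,0.01,-0.01,0]]
0.5595,0.2519,0.12,-70 n 9 j6end 1.5
[[0.35,-0.81,0,0,0,-0.14],[0.37,-0.81,0,0,0,-0.15],[0.38,-0.8,0,0,0,-0.14],[0.4,-0.79,0,0,0,-0.14],[0.42,-0.78,0,0,0,-0.15],[0.43,-0.77,0,0,0,-0.14],[0.44,-0.77,0,0,0,-0.14],[0.46,-0.75,0,0,0,-0.15],[0.48,-0.75,0,0,0,-0.14]]
0.5595,0.2519,0.04,-70 n 2 j6end 1.5
[[0,0,0.8,0,0,0],[0,0,0.8,0,0,0]]
```

>>> step_arm:
  increments:
    - [[0, 0, -0.3, 0, 0, 0], [0, 0, -0.7, 0, 0, 0], [0, 0, -0.9, 0, 0, 0], [0.35, -0.81, 0, 0, 0, -0.14], [0.37, -0.81, 0, 0, 0, -0.15], [0.38, -0.8, 0, 0, 0, -0.14], [0.4, -0.79, 0, 0, 0, -0.14], [0.42, -0.78, 0, 0, 0, -0.15]]

```text
clock: 16.4
tcp_pos: [0.5193, 0.0817, 0.1199]
tcp_rot: [0.991, 0.135, 0.0, -0.0]
ft_force: [0.7, 0.2, -1.6]
gripper_width: 0.177
grip_force: 30.0
```

>>> step_arm:
  increments:
    - [[0.43, -0.77, 0, 0, 0, -0.14], [0.44, -0.77, 0, 0, 0, -0.14], [0.46, -0.75, 0, 0, 0, -0.15], [0.48, -0.75, 0, 0, 0, -0.14], [0, 0, 0, 0, 0, 0], [0, 0, 0, 0, 0, 0]]

```text
clock: 17.0
tcp_pos: [0.5605, 0.2527, 0.1194]
tcp_rot: [0.985, 0.175, -0.0, 0.0]
ft_force: [0.6, -0.7, -0.3]
gripper_width: 0.182
grip_force: 30.0
```

```bash
python3 pl.py "0.5614,0.2526,0.035,-70"
```

```text
t 17.0 tcp [0.5605 0.2527 0.1194] closeang -69.9 j1,j6 [0.31 1.53] w 16.0 F [ 0.6 -0.7 -0.3]
0.5614,0.2526,0.035,-70 n 2 j6end 1.53
[[0.01,0,0.84,0,0,0],[0.01,0.01,0.85,0,0,0.02]]
```

>>> step_arm:
  increments:
    - [[0.01, 0, 0.5, 0, 0, 0.02], [0, 0, 0.5, 0, 0, 0], [0, 0, 0.35, 0, 0, 0], [0, 0, 0.13, 0, 0, 0], [0, 0, 0, 0, 0, 0], [0, 0, 0, 0, 0, 0], [0, 0, 0, 0, 0, 0]]

```text
clock: 17.7
tcp_pos: [0.5623, 0.2522, 0.0469]
tcp_rot: [0.985, 0.172, 0.001, -0.0]
ft_force: [-1.1, 0.8, -1.0]
gripper_width: 0.173
grip_force: 30.0
```

```bash
python3 pl.py "0.5614,0.2526,0.0335,-70"
```

```text
t 17.7 tcp [0.5623 0.2522 0.0469] closeang -70.2 j1,j6 [0.31 1.53] w 15.2 F [-1.1  0.8 -1. ]
0.5614,0.2526,0.0335,-70 n 1 j6end 1.53
[[-0.02,-0.01,0.27,0,-0.02,-0.02]]
```

>>> step_arm:
  increments:
    - [[-0.02, -0.01, 0.1, 0, 0, 0], [0, 0, 0.09, 0, 0, 0], [0, 0, 0.08, 0, 0, 0], [0, 0, 0, 0, 0, 0], [0, 0, 0, 0, 0, 0]]

```text
clock: 18.2
tcp_pos: [0.5604, 0.2525, 0.0331]
tcp_rot: [0.985, 0.172, 0.0, -0.0]
ft_force: [-2.7, -0.6, 9.5]
gripper_width: 0.181
grip_force: 30.0
```

>>> step_arm:
  increments:
    - [[0, 0, 0, 0, 0, 0], [0, 0, 0, 0, 0, 0], [0, 0, 0, 0, 0, 0], [0, 0, -0.8, 0, 0, 0], [0, 0, -0.9, 0, 0, 0], [0, 0, 0, 0, 0, 0]]
  grip: 36

```text
clock: 18.8
tcp_pos: [0.5645, 0.2538, 0.1228]
tcp_rot: [0.985, 0.173, 0.005, -0.001]
ft_force: [1.6, 0.0, 0.4]
gripper_width: 0.413
grip_force: 0.0
```

```bash
python3 pl.py "0.4578,-0.0057,0.12,-73.9" "0.4578,-0.0057,0.025,-73.9"
```

```text
t 18.8 tcp [0.5645 0.2538 0.1228] closeang -70.1 j1,j6 [0.31 1.53] w 36.2 F [1.6 0.  0.4]
0.4578,-0.0057,0.12,-73.9 n 6 j6end 1.17
[[-0.63,0.69,0,0,-0.08,0.08],[-0.62,0.7,0.01,0,0,0.08],[-0.61,0.71,0.01,0,0,0.08],[-0.61,0.71,0.01,0,0,0.07],[-0.59,0.72,0.01,0,0,0.08],[-0.59,0.73,0.01,0,0,0.08]]
0.4578,-0.0057,0.025,-73.9 n 2 j6end 1.17
[[0,0,0.95,0,0,0],[0,0,0.95,0,0,0]]
```

>>> step_arm:
  increments:
    - [[-0.6, 0.69, 0, 0, 0, 0.08], [-0.6, 0.7, 0, 0, 0, 0.08], [-0.6, 0.7, 0, 0, 0, 0.08], [-0.6, 0.71, 0, 0, 0, 0.08], [-0.59, 0.72, 0, 0, 0, 0.08], [-0.58, 0.73, 0, 0, 0, 0.08], [0, 0, 0, 0, 0, 0], [0, 0, 0, 0, 0, 0]]

```text
clock: 19.6
tcp_pos: [0.457, -0.006, 0.1168]
tcp_rot: [0.99, 0.138, -0.0, -0.0]
ft_force: [0.3, -0.3, -0.5]
gripper_width: 0.411
grip_force: 0.0
```

```bash
python3 look.py comb; python3 pl.py "0.4578,-0.0057,0.025,-73.9"; python3 - <<'E'
from h import *
c=shot("top","t3.pkl")
g=cv2.resize((255*(c["frame"][140:260,180:290,::-1]/255.)**.6).astype(np.uint8),None,fx=4.5,fy=4.5,interpolation=cv2.INTER_CUBIC); cv2.imwrite("pics/tr.png",g)
p=unproj(c,(393.5,172),.02); print("comb guess",p)
cs=shot("scene")
for cams in([c],[c,cs]):
  for a in(-.1,-.25): n,f=fit(cams,"comb",[p[0]-.005,p[1],a]); print(n.round(4),round(f,3))
E
```

```text
comb old [ 0.6244 -0.2378 -0.3521] both [ 0.6147 -0.2288 -0.1629] 0.94 scene [ 0.5978 -0.225  -0.3135] 0.91 deg -9.3
t 19.7 tcp [ 0.4579 -0.0047  0.117 ] closeang -74.0 j1,j6 [-0.16  1.13] w 35.9 F [ 0.2  0.6 -1. ]
0.4578,-0.0057,0.025,-73.9 n 2 j6end 1.13
[[0,0.01,0.92,0,0,0],[-0.01,0.01,0.92,0,0,-0.01]]
comb guess [ 0.61896589 -0.27525338  0.02      ]
[ 0.6189 -0.2713 -0.2318] 0.141
[ 0.6192 -0.2716 -0.2371] 0.141
[ 0.6196 -0.2714 -0.2245] 0.149
[ 0.6194 -0.2717 -0.2357] 0.149
```

View pics/tr.png

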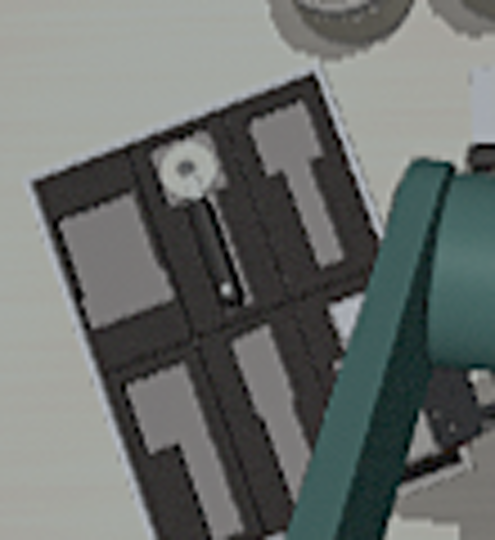

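The cutter is seated, with its disc inside the cut-out. The comb has been re-measured. Now I'm descending on the knife.

>>> step_arm:
  increments:
    - [[0, 0.02, 0.6, 0, 0, 0], [0, 0, 0.6, 0, 0, 0], [0, 0, 0.5, 0, 0, 0], [0, 0, 0.17, 0, 0, 0], [0, 0, 0, 0, 0, 0], [0, 0, 0, 0, 0, 0]]

```text
clock: 20.4
tcp_pos: [0.4583, -0.0059, 0.0242]
tcp_rot: [0.99, 0.14, 0.0, 0.0]
ft_force: [0.6, -0.3, -0.1]
gripper_width: 0.406
grip_force: 0.0
```

>>> step_arm:
  increments:
    - [[0, 0, 0, 0, 0, 0], [0, 0, 0, 0, 0, 0], [0, 0, 0, 0, 0, 0], [0, 0, 0, 0, 0, 0], [0, 0, 0, 0, 0, 0]]
  grip: 8

```text
clock: 20.9
tcp_pos: [0.4584, -0.0065, 0.0245]
tcp_rot: [0.99, 0.139, 0.001, 0.0]
ft_force: [-0.8, 1.0, 7.4]
gripper_width: 0.2
grip_force: 30.0
```

```bash
python3 pl.py "0.4578,-0.0057,0.11,-73.9" "0.4185,0.2004,0.11,-70"
```

```text
t 20.9 tcp [ 0.4584 -0.0065  0.0245] closeang -74.0 j1,j6 [-0.17  1.13] w 17.5 F [-0.8  1.   7.4]
0.4578,-0.0057,0.11,-73.9 n 2 j6end 1.13
[[0,-0.01,-0.86,0,0,0],[0,-0.01,-0.85,0,-0.01,-0.01]]
0.4185,0.2004,0.11,-70 n 5 j6end 1.52
[[0.08,-0.84,0,0,0,-0.1],[0.08,-0.83,0,0,0,-0.1],[0.1,-0.83,0,0,0,-0.09],[0.12,-0.83,0,0,0,-0.1],[0.12,-0.83,0,0,0,-0.1]]
```

>>> step_arm:
  increments:
    - [[0, 0, -0.3, 0, 0, 0], [0, 0, -0.6, 0, 0, 0], [0, 0, -0.8, 0, 0, 0], [0.08, -0.84, 0, 0, 0, -0.1], [0.08, -0.84, 0, 0, 0, -0.1], [0.1, -0.83, 0, 0, 0, -0.1], [0.12, -0.83, 0, 0, 0, -0.1], [0.12, -0.83, 0, 0, 0, -0.1]]

```text
clock: 21.7
tcp_pos: [0.4179, 0.2014, 0.1091]
tcp_rot: [0.985, 0.174, 0.0, -0.0]
ft_force: [0.6, -0.3, -0.6]
gripper_width: 0.207
grip_force: 30.0
```

>>> step_arm:
  increments:
    - [[0, 0, 0.5, 0, 0, 0], [0, 0, 0.5, 0, 0, 0], [0, 0, 0.2, 0, 0, 0], [0, 0, 0.1, 0, 0, 0], [0, 0, 0, 0, 0, 0], [0, 0, 0, 0, 0, 0], [0, 0, 0, 0, 0, 0]]

```text
clock: 22.4
tcp_pos: [0.4192, 0.2, 0.0445]
tcp_rot: [0.985, 0.174, 0.001, -0.0]
ft_force: [0.2, 0.5, -0.6]
gripper_width: 0.2
grip_force: 30.0
```

```bash
python3 pl.py "0.4187,0.2004,0.0325,-70"
```

```text
t 22.4 tcp [0.4192 0.2    0.0445] closeang -70.0 j1,j6 [0.3  1.52] w 17.5 F [ 0.2  0.5 -0.6]
0.4187,0.2004,0.0325,-70 n 1 j6end 1.52
[[-0.01,-0.01,0.24,0,-0.01,0]]
```

>>> step_arm:
  increments:
    - [[-0.01, -0.01, 0.1, 0, 0, 0], [0, 0, 0.08, 0, 0, 0], [0, 0, 0.06, 0, 0, 0], [0, 0, 0, 0, 0, 0], [0, 0, 0, 0, 0, 0]]

```text
clock: 22.9
tcp_pos: [0.4178, 0.2003, 0.0321]
tcp_rot: [0.985, 0.174, 0.0, -0.0]
ft_force: [-1.9, -1.1, 9.3]
gripper_width: 0.2
grip_force: 30.0
```

>>> step_arm:
  increments:
    - [[0, 0, 0, 0, 0, 0], [0, 0, 0, 0, 0, 0], [0, 0, 0, 0, 0, 0], [0, 0, -0.7, 0, 0, 0], [0, 0, -0.8, 0, 0, 0], [0, 0, -0.1, 0, 0, 0], [0, 0, 0, 0, 0, 0], [0, 0, 0, 0, 0, 0]]
  grip: 36

```text
clock: 23.7
tcp_pos: [0.417, 0.2001, 0.1109]
tcp_rot: [0.985, 0.174, -0.001, 0.0]
ft_force: [-0.4, 0.4, -1.0]
gripper_width: 0.409
grip_force: 0.0
```

```bash
python3 pl.py "0.6195,-0.2715,0.115,-103.4"
```

```text
t 23.7 tcp [0.417  0.2001 0.1109] closeang -70.0 j1,j6 [0.3  1.52] w 35.9 F [-0.4  0.4 -1. ]
0.6195,-0.2715,0.115,-103.4 n 11 j6end 1.24
[[0.05,0.93,-0.01,0,0,0.38],[0.1,0.93,-0.01,0,0,0.38],[0.16,0.92,0,0,0,0.38],[0.19,0.91,-0.01,0,0,0.38],[0.25,0.9,-0.01,0,0,0.38],[0.3,0.89,-0.01,0,0,0.38],[0.34,0.86,0,0,0,0.38],[0.39,0.85,-0.01,0,0,0.38],[0.43,0.83,-0.01,0,0,0.38],[0.47,0.81,-0.01,0,0,0.38],[0.52,0.77,0,0,0.01,0.38]]
```

>>> step_arm:
  increments:
    - [[0.05, 0.93, 0, 0, 0, 0.38], [0.1, 0.93, 0, 0, 0, 0.38], [0.16, 0.92, 0, 0, 0, 0.38], [0.19, 0.91, 0, 0, 0, 0.38], [0.25, 0.9, 0, 0, 0, 0.38], [0.3, 0.89, 0, 0, 0, 0.38], [0.34, 0.86, 0, 0, 0, 0.38], [0.39, 0.85, 0, 0, 0, 0.38]]

```text
clock: 24.5
tcp_pos: [0.5644, -0.144, 0.1094]
tcp_rot: [0.999, -0.039, -0.002, -0.001]
ft_force: [0.7, 1.3, 0.5]
gripper_width: 0.415
grip_force: 0.0
```

>>> step_arm:
  increments:
    - [[0.43, 0.83, 0, 0, 0, 0.38], [0.47, 0.81, 0, 0, 0, 0.38], [0.52, 0.77, 0, 0, 0, 0.38], [0, 0, 0.4, 0, 0, 0], [0, 0, 0.2, 0, 0, 0], [0, 0, 0, 0, 0, 0], [0, 0, 0, 0, 0, 0]]

```text
clock: 25.2
tcp_pos: [0.6191, -0.2696, 0.0804]
tcp_rot: [0.993, -0.116, -0.001, -0.001]
ft_force: [-0.1, 0.3, 0.1]
gripper_width: 0.41
grip_force: 0.0
```

```bash
python3 pl.py "0.6195,-0.2715,0.0245,-103.4"
```

```text
t 25.2 tcp [ 0.6191 -0.2696  0.0804] closeang -103.4 j1,j6 [-0.51  1.29] w 36.0 F [-0.1  0.3  0.1]
0.6195,-0.2715,0.0245,-103.4 n 2 j6end 1.29
[[0.01,0.02,0.56,0,0,0],[0.01,0.02,0.56,-0.01,0.02,0]]
```

>>> step_arm:
  increments:
    - [[0.02, 0.04, 0.5, 0, 0, 0], [0, 0, 0.4, 0, 0, 0], [0, 0, 0.22, 0, 0, 0], [0, 0, 0, 0, 0, 0], [0, 0, 0, 0, 0, 0], [0, 0, 0, 0, 0, 0]]

```text
clock: 25.8
tcp_pos: [0.6218, -0.2736, 0.027]
tcp_rot: [0.993, -0.117, 0.001, 0.0]
ft_force: [-0.1, 0.2, -0.2]
gripper_width: 0.412
grip_force: 0.0
```

>>> step_arm:
  increments:
    - [[0, 0, 0, 0, 0, 0], [0, 0, 0, 0, 0, 0], [0, 0, 0, 0, 0, 0], [0, 0, 0, 0, 0, 0], [0, 0, 0, 0, 0, 0]]
  grip: 8

```text
clock: 26.3
tcp_pos: [0.6212, -0.2736, 0.0263]
tcp_rot: [0.993, -0.117, 0.0, 0.0]
ft_force: [-1.3, 0.8, 5.1]
gripper_width: 0.201
grip_force: 30.0
```

```bash
python3 pl.py "0.6195,-0.2715,0.12,-103.4" "0.4003,0.2587,0.12,-70"
```

```text
t 26.3 tcp [ 0.6212 -0.2736  0.0263] closeang -103.4 j1,j6 [-0.52  1.29] w 17.6 F [-1.3  0.8  5.1]
0.6195,-0.2715,0.12,-103.4 n 2 j6end 1.29
[[-0.02,-0.02,-0.94,0,0,0],[-0.02,-0.01,-0.93,0,-0.01,0]]
0.4003,0.2587,0.12,-70 n 12 j6end 1.69
[[-0.56,-0.78,0,0,0,-0.35],[-0.52,-0.8,0,0,0,-0.35],[-0.49,-0.82,0,0,0,-0.34],[-0.44,-0.85,0,0,0,-0.35],[-0.4,-0.87,0,0,0,-0.35],[-0.36,-0.89,0,0,0,-0.35],[-0.31,-0.9,0,0,0,-0.35],[-0.27,-0.92,0,0,0,-0.34],[-0.22,-0.93,0,0,0,-0.35],[-0.18,-0.94,0,0,0,-0.35],[-0.14,-0.94,0,0,0,-0.35],[-0.09,-0.96,0,0,0,-0.35]]
```

>>> step_arm:
  increments:
    - [[0, 0, -0.3, 0, 0, 0], [0, 0, -0.7, 0, 0, 0], [0, 0, -0.9, 0, 0, 0], [-0.56, -0.78, 0, 0, 0, -0.35], [-0.52, -0.8, 0, 0, 0, -0.35], [-0.49, -0.82, 0, 0, 0, -0.35], [-0.44, -0.85, 0, 0, 0, -0.35], [-0.4, -0.87, 0, 0, 0, -0.35]]

```text
clock: 27.1
tcp_pos: [0.5284, -0.0509, 0.1215]
tcp_rot: [1.0, 0.006, 0.0, -0.0]
ft_force: [-0.2, 1.6, -0.3]
gripper_width: 0.201
grip_force: 30.0
```

>>> step_arm:
  increments:
    - [[-0.36, -0.89, 0, 0, 0, -0.35], [-0.31, -0.9, 0, 0, 0, -0.35], [-0.27, -0.92, 0, 0, 0, -0.35], [-0.22, -0.93, 0, 0, 0, -0.35], [-0.18, -0.94, 0, 0, 0, -0.35], [-0.14, -0.94, 0, 0, 0, -0.35], [-0.09, -0.96, 0, 0, 0, -0.35], [0, 0, 0, 0, 0, 0]]

```text
clock: 27.9
tcp_pos: [0.3982, 0.2613, 0.1215]
tcp_rot: [0.984, 0.179, 0.0, -0.001]
ft_force: [-0.3, -0.6, -0.6]
gripper_width: 0.198
grip_force: 30.0
```

>>> step_arm:
  increments:
    - [[0, 0, 0.4, 0, 0, 0], [0, 0, 0.5, 0, 0, 0], [0, 0, 0.4, 0, 0, 0], [0, 0, 0.1, 0, 0, 0], [0, 0, 0, 0, 0, 0], [0, 0, 0, 0, 0, 0], [0, 0, 0, 0, 0, 0]]

```text
clock: 28.6
tcp_pos: [0.4015, 0.257, 0.0517]
tcp_rot: [0.985, 0.175, 0.001, -0.0]
ft_force: [0.3, -0.6, -0.2]
gripper_width: 0.196
grip_force: 30.0
```

```bash
python3 pl.py "0.4023,0.2594,0.0343,-70"
```

```text
t 28.6 tcp [0.4015 0.257  0.0517] closeang -69.8 j1,j6 [0.42 1.64] w 17.2 F [ 0.3 -0.6 -0.2]
0.4023,0.2594,0.0343,-70 n 1 j6end 1.65
[[0.03,-0.04,0.35,0,-0.02,0.02]]
```

Correct above the pocket first, then go in.

>>> step_arm:
  increments:
    - [[0.03, -0.04, 0.1, 0, 0, 0.02], [0, 0, 0, 0, 0, 0], [0, 0, 0.12, 0, 0, 0], [0, 0, 0.08, 0, 0, 0], [0, 0, 0, 0, 0, 0], [0, 0, 0, 0, 0, 0]]

```text
clock: 29.2
tcp_pos: [0.401, 0.2591, 0.0354]
tcp_rot: [0.985, 0.174, -0.0, 0.0]
ft_force: [-0.1, -0.8, -0.9]
gripper_width: 0.203
grip_force: 30.0
```

```bash
python3 pl.py "0.4023,0.2594,0.0343,-70"
```

```text
t 29.2 tcp [0.401  0.2591 0.0354] closeang -70.0 j1,j6 [0.43 1.65] w 17.8 F [-0.1 -0.8 -0.9]
0.4023,0.2594,0.0343,-70 n 1 j6end 1.65
[[0.03,0,0.02,0,0,0]]
```

>>> step_arm:
  increments:
    - [[0.01, 0, 0.03, 0, 0, 0], [0, 0, 0, 0, 0, 0], [0, 0, 0, 0, 0, 0]]

```text
clock: 29.5
tcp_pos: [0.4019, 0.2594, 0.0343]
tcp_rot: [0.985, 0.174, 0.0, -0.0]
ft_force: [-0.0, -0.5, -0.2]
gripper_width: 0.2
grip_force: 30.0
```

>>> step_arm:
  increments:
    - [[0, 0, 0, 0, 0, 0], [0, 0, 0, 0, 0, 0], [0, 0, 0, 0, 0, 0], [0, 0, -0.7, 0, 0, 0], [0, 0, -0.8, 0, 0, 0], [0, 0, -0.1, 0, 0, 0], [0, 0, 0, 0, 0, 0], [0, 0, 0, 0, 0, 0]]
  grip: 36

```text
clock: 30.3
tcp_pos: [0.4011, 0.2591, 0.1136]
tcp_rot: [0.985, 0.174, -0.0, 0.0]
ft_force: [-0.1, 0.2, -0.4]
gripper_width: 0.414
grip_force: 0.0
```

```bash
python3 look.py scoop scraper; python3 pl.py "0.615,-0.0803,0.115,-84.7"
```

```text
scoop old [ 0.615  -0.0803  0.0918] both [ 0.6151 -0.0804  0.09  ] 0.23 scene [ 0.6154 -0.0802  0.1006] 0.25 deg 5.2
scraper old [0.6225 0.0464 0.0433] both [0.6225 0.0469 0.0428] 0.13 scene [ 0.6232  0.0458 -0.0189] 0.18 deg 2.5
t 30.4 tcp [0.4007 0.2589 0.113 ] closeang -70.0 j1,j6 [0.43 1.65] w 36.2 F [-0.3  0.1  0.3]
0.615,-0.0803,0.115,-84.7 n 9 j6end 1.2
[[0.19,0.87,0,0,0,0.2],[0.21,0.87,-0.01,0,0,0.21],[0.24,0.86,0,0,0,0.2],[0.26,0.85,-0.01,0,0,0.21],[0.29,0.84,0,0,0,0.2],[0.31,0.84,-0.01,0,0,0.21],[0.34,0.82,0,0,0,0.2],[0.36,0.82,-0.01,0,0,0.21],[0.38,0.8,0,0,0.02,0.2]]
```

>>> step_arm:
  increments:
    - [[0.19, 0.87, 0, 0, 0, 0.2], [0.21, 0.87, 0, 0, 0, 0.21], [0.24, 0.86, 0, 0, 0, 0.2], [0.26, 0.85, 0, 0, 0, 0.21], [0.29, 0.84, 0, 0, 0, 0.2], [0.31, 0.84, 0, 0, 0, 0.21], [0.34, 0.82, 0, 0, 0, 0.2], [0.36, 0.82, 0, 0, 0, 0.21]]

```text
clock: 31.2
tcp_pos: [0.5921, -0.0438, 0.1125]
tcp_rot: [0.998, 0.059, -0.001, -0.0]
ft_force: [-0.0, -0.1, 0.8]
gripper_width: 0.412
grip_force: 0.0
```

>>> step_arm:
  increments:
    - [[0.38, 0.8, 0, 0, 0, 0.2], [0, 0, 0.4, 0, 0, 0], [0, 0, 0.2, 0, 0, 0], [0, 0, 0, 0, 0, 0], [0, 0, 0, 0, 0, 0], [0, 0, 0, 0, 0, 0]]

```text
clock: 31.8
tcp_pos: [0.6158, -0.0787, 0.0845]
tcp_rot: [0.999, 0.047, 0.0, -0.0]
ft_force: [-0.5, -0.2, -0.1]
gripper_width: 0.412
grip_force: 0.0
```

```bash
python3 pl.py "0.615,-0.0803,0.0245,-84.7"
```

```text
t 31.8 tcp [ 0.6158 -0.0787  0.0845] closeang -84.6 j1,j6 [-0.24  1.24] w 36.2 F [-0.5 -0.2 -0.1]
0.615,-0.0803,0.0245,-84.7 n 2 j6end 1.24
[[-0.01,0.02,0.6,0,0,0],[-0.01,0.01,0.6,0,0,0.01]]
```

>>> step_arm:
  increments:
    - [[-0.02, 0.03, 0.5, 0, 0, 0], [0, 0, 0.5, 0, 0, 0], [0, 0, 0.2, 0, 0, 0], [0, 0, 0, 0, 0, 0], [0, 0, 0, 0, 0, 0], [0, 0, 0, 0, 0, 0]]

```text
clock: 32.4
tcp_pos: [0.6163, -0.0813, 0.0255]
tcp_rot: [0.999, 0.046, 0.001, 0.0]
ft_force: [0.4, -0.3, 0.7]
gripper_width: 0.406
grip_force: 0.0
```

>>> step_arm:
  increments:
    - [[0, 0, 0, 0, 0, 0], [0, 0, 0, 0, 0, 0], [0, 0, 0, 0, 0, 0], [0, 0, 0, 0, 0, 0], [0, 0, 0, 0, 0, 0]]
  grip: 6

```text
clock: 32.9
tcp_pos: [0.6155, -0.0813, 0.0246]
tcp_rot: [0.999, 0.046, 0.0, 0.0]
ft_force: [-0.7, -0.8, 3.8]
gripper_width: 0.156
grip_force: 30.0
```

```bash
python3 pl.py "0.615,-0.0803,0.12,-84.7" "0.5896,0.1864,0.12,-70"
```

```text
t 32.9 tcp [ 0.6155 -0.0813  0.0246] closeang -84.7 j1,j6 [-0.24  1.24] w 13.7 F [-0.7 -0.8  3.8]
0.615,-0.0803,0.12,-84.7 n 2 j6end 1.24
[[0,-0.01,-0.95,0,0,0],[-0.01,-0.01,-0.96,0,-0.01,0]]
0.5896,0.1864,0.12,-70 n 6 j6end 1.42
[[0,-0.89,0,0,0,-0.31],[0.04,-0.9,0,0,0,-0.3],[0.07,-0.89,0,0,0,-0.31],[0.11,-0.88,0,0,0,-0.31],[0.15,-0.88,0,0,0,-0.3],[0.19,-0.88,0,0,0,-0.31]]
```

>>> step_arm:
  increments:
    - [[0, 0, -0.3, 0, 0, 0], [0, 0, -0.7, 0, 0, 0], [0, 0, -0.8, 0, 0, 0], [0, -0.89, 0, 0, 0, -0.31], [0.04, -0.9, 0, 0, 0, -0.3], [0.07, -0.89, 0, 0, 0, -0.31], [0.11, -0.88, 0, 0, 0, -0.3], [0.15, -0.88, 0, 0, 0, -0.31]]

```text
clock: 33.7
tcp_pos: [0.5937, 0.1427, 0.1152]
tcp_rot: [0.988, 0.153, 0.0, -0.0]
ft_force: [1.2, -0.1, -0.1]
gripper_width: 0.155
grip_force: 30.0
```

>>> step_arm:
  increments:
    - [[0.19, -0.88, 0, 0, 0, -0.3], [0, 0, 0.3, 0, 0, 0], [0, 0, 0.5, 0, 0, 0], [0, 0, 0.4, 0, 0, 0], [0, 0, 0.1, 0, 0, 0], [0, 0, 0, 0, 0, 0], [0, 0, 0, 0, 0, 0], [0, 0, 0, 0, 0, 0]]

```text
clock: 34.5
tcp_pos: [0.5909, 0.1858, 0.0506]
tcp_rot: [0.985, 0.173, 0.001, -0.0]
ft_force: [-0.1, -0.6, -0.2]
gripper_width: 0.156
grip_force: 30.0
```

```bash
python3 pl.py "0.590,0.1866,0.0326,-70"
```

```text
t 34.5 tcp [0.5909 0.1858 0.0506] closeang -70.1 j1,j6 [0.19 1.42] w 13.7 F [-0.1 -0.6 -0.2]
0.590,0.1866,0.0326,-70 n 1 j6end 1.42
[[-0.01,-0.02,0.36,0,-0.02,-0.01]]
```

>>> step_arm:
  increments:
    - [[-0.01, -0.02, 0.1, 0, 0, 0], [0, 0, 0, 0, 0, 0], [0, 0, 0.12, 0, 0, 0], [0, 0, 0.1, 0, 0, 0], [0, 0, 0.05, 0, 0, 0], [0, 0, 0, 0, 0, 0], [0, 0, 0, 0, 0, 0]]

```text
clock: 35.2
tcp_pos: [0.5891, 0.1866, 0.0324]
tcp_rot: [0.985, 0.173, 0.0, -0.0]
ft_force: [-4.3, -0.5, 17.5]
gripper_width: 0.153
grip_force: 30.0
```

>>> step_arm:
  increments:
    - [[0, 0, 0, 0, 0, 0], [0, 0, 0, 0, 0, 0], [0, 0, 0, 0, 0, 0], [0, 0, -0.7, 0, 0, 0], [0, 0, -0.8, 0, 0, 0], [0, 0, -0.2, 0, 0, 0], [0, 0, 0, 0, 0, 0], [0, 0, 0, 0, 0, 0]]
  grip: 36

```text
clock: 36.0
tcp_pos: [0.5883, 0.1864, 0.1146]
tcp_rot: [0.985, 0.173, -0.001, -0.0]
ft_force: [-0.8, -0.5, -0.5]
gripper_width: 0.413
grip_force: 0.0
```

```bash
python3 pl.py "0.6225,0.0466,0.115,-87.5"
```

```text
t 36.0 tcp [0.5883 0.1864 0.1146] closeang -70.1 j1,j6 [0.19 1.42] w 36.2 F [-0.8 -0.5 -0.5]
0.6225,0.0466,0.115,-87.5 n 3 j6end 1.49
[[-0.1,0.95,0,0,0,0.73],[-0.01,0.96,-0.01,0,0,0.72],[0.09,0.96,0,0,0.01,0.73]]
```

>>> step_arm:
  increments:
    - [[-0.1, 0.95, 0, 0, 0, 0.73], [-0.01, 0.96, 0, 0, 0, 0.72], [0.09, 0.96, 0, 0, 0, 0.73], [0, 0, 0.4, 0, 0, 0], [0, 0, 0.2, 0, 0, 0], [0, 0, 0, 0, 0, 0], [0, 0, 0, 0, 0, 0], [0, 0, 0, 0, 0, 0]]
  grip: 80

```text
clock: 36.8
tcp_pos: [0.6231, 0.0478, 0.0859]
tcp_rot: [1.0, 0.023, 0.0, -0.0]
ft_force: [-1.1, -0.4, 1.0]
gripper_width: 0.912
grip_force: 0.0
```

```bash
python3 pl.py "0.6225,0.0466,0.0245,-87.5"
```

```text
t 36.8 tcp [0.6231 0.0478 0.0859] closeang -87.4 j1,j6 [-0.03  1.49] w 80.1 F [-1.1 -0.4  1. ]
0.6225,0.0466,0.0245,-87.5 n 2 j6end 1.49
[[-0.01,0.01,0.61,0,0,0],[0,0.01,0.62,0,0,0.01]]
```

>>> step_arm:
  increments:
    - [[-0.03, 0.02, 0.5, 0, 0, 0], [0, 0, 0.5, 0, 0, 0], [0, 0, 0.22, 0, 0, 0], [0, 0, 0, 0, 0, 0], [0, 0, 0, 0, 0, 0], [0, 0, 0, 0, 0, 0]]

```text
clock: 37.4
tcp_pos: [0.6229, 0.0458, 0.026]
tcp_rot: [1.0, 0.022, 0.001, -0.0]
ft_force: [-0.1, 0.1, -0.2]
gripper_width: 0.913
grip_force: 0.0
```

>>> step_arm:
  increments:
    - [[0, 0, 0, 0, 0, 0], [0, 0, 0, 0, 0, 0], [0, 0, 0, 0, 0, 0], [0, 0, 0, 0, 0, 0], [0, 0, 0, 0, 0, 0]]
  grip: 48

```text
clock: 37.9
tcp_pos: [0.622, 0.0455, 0.0252]
tcp_rot: [1.0, 0.022, 0.0, 0.0]
ft_force: [-0.6, 0.3, 4.7]
gripper_width: 0.657
grip_force: 30.0
```

```bash
python3 pl.py "0.6225,0.0466,0.12,-87.5" "0.5281,0.3171,0.12,-70"
```

```text
t 37.9 tcp [0.622  0.0455 0.0252] closeang -87.5 j1,j6 [-0.04  1.49] w 57.7 F [-0.6  0.3  4.7]
0.6225,0.0466,0.12,-87.5 n 2 j6end 1.49
[[0.01,-0.01,-0.95,0,0,0],[0,-0.01,-0.95,0,-0.01,0]]
0.5281,0.3171,0.12,-70 n 6 j6end 1.65
[[-0.27,-0.91,0,0,0,-0.36],[-0.23,-0.93,0,0,0,-0.37],[-0.18,-0.94,0,0,0,-0.36],[-0.14,-0.95,0,0,0,-0.37],[-0.08,-0.95,0,0,0,-0.36],[-0.04,-0.95,0,0,0,-0.37]]
```

>>> step_arm:
  increments:
    - [[0, 0, -0.3, 0, 0, 0], [0, 0, -0.7, 0, 0, 0], [0, 0, -0.9, 0, 0, 0], [-0.26, -0.92, 0, 0, 0, -0.36], [-0.22, -0.94, 0, 0, 0, -0.37], [-0.18, -0.94, 0, 0, 0, -0.36], [-0.14, -0.95, 0, 0, 0, -0.37], [-0.08, -0.96, 0, 0, 0, -0.36]]

```text
clock: 38.7
tcp_pos: [0.543, 0.2744, 0.1206]
tcp_rot: [0.989, 0.149, 0.0, -0.0]
ft_force: [0.9, -0.3, -1.3]
gripper_width: 0.654
grip_force: 30.0
```

>>> step_arm:
  increments:
    - [[-0.04, -0.96, 0, 0, 0, -0.37], [0, 0, 0.3, 0, 0, 0], [0, 0, 0.5, 0, 0, 0], [0, 0, 0.4, 0, 0, 0], [0, 0, 0.2, 0, 0, 0], [0, 0, 0, 0, 0, 0], [0, 0, 0, 0, 0, 0], [0, 0, 0, 0, 0, 0]]

```text
clock: 39.5
tcp_pos: [0.5289, 0.3183, 0.051]
tcp_rot: [0.985, 0.174, 0.001, -0.0]
ft_force: [0.0, 0.5, 0.3]
gripper_width: 0.662
grip_force: 30.0
```

```bash
python3 pl.py "0.5277,0.3170,0.0332,-70"
```

```text
t 39.5 tcp [0.5289 0.3183 0.051 ] closeang -70.0 j1,j6 [0.43 1.65] w 58.1 F [0.  0.5 0.3]
0.5277,0.3170,0.0332,-70 n 1 j6end 1.65
[[-0.03,0.02,0.36,0,-0.02,0]]
```

>>> step_arm:
  increments:
    - [[-0.03, 0.02, 0.1, 0, 0, 0], [0, 0, 0, 0, 0, 0], [0, 0, 0.12, 0, 0, 0], [0, 0, 0.1, 0, 0, 0], [0, 0, 0.04, 0, 0, 0], [0, 0, 0, 0, 0, 0], [0, 0, 0, 0, 0, 0]]

```text
clock: 40.2
tcp_pos: [0.5269, 0.3166, 0.0328]
tcp_rot: [0.985, 0.174, 0.0, -0.0]
ft_force: [-2.5, -1.8, 11.1]
gripper_width: 0.659
grip_force: 30.0
```

>>> step_arm:
  increments:
    - [[0, 0, 0, 0, 0, 0], [0, 0, 0, 0, 0, 0], [0, 0, 0, 0, 0, 0], [0, 0, -0.7, 0, 0, 0], [0, 0, -0.8, 0, 0, 0], [0, 0, -0.8, 0, 0, 0], [0, 0, -0.8, 0, 0, 0], [0, 0, 0, 0, 0, 0]]
  grip: 70

```text
clock: 41.0
tcp_pos: [0.5304, 0.3184, 0.1926]
tcp_rot: [0.985, 0.174, 0.005, -0.001]
ft_force: [0.7, 0.4, 1.3]
gripper_width: 0.796
grip_force: 0.0
```

>>> step_arm:
  increments:
    - [[0, -0.9, 0, 0, 0, 0], [0, -0.9, 0, 0, 0, 0], [0, -0.9, 0, 0, 0, 0], [0, -0.9, 0, 0, 0, 0], [0, 0, 0, 0, 0, 0]]

```text
clock: 41.5
tcp_pos: [0.4625, 0.4905, 0.1854]
tcp_rot: [0.984, 0.176, -0.0, -0.001]
ft_force: [0.8, -0.0, -0.1]
gripper_width: 0.797
grip_force: 0.0
```

```bash
python3 - <<'E'
from h import *
import h
res=pickle.load(open("res.pkl","rb")); c=shot("top","t9.pkl"); cs=shot("scene","s9.pkl")
A=(255*(c["frame"][110:275,185:450,::-1]/255.)**.6).astype(np.uint8); cv2.imwrite("pics/fin.png",cv2.resize(A,None,fx=3,fy=3,interpolation=cv2.INTER_CUBIC))
B=(255*(cs["frame"][195:360,345:485,::-1]/255.)**.6).astype(np.uint8); cv2.imwrite("pics/fins.png",cv2.resize(B,None,fx=3.5,fy=3.5,interpolation=cv2.INTER_CUBIC))
E
```

```text
(no output)
```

View pics/fin.png

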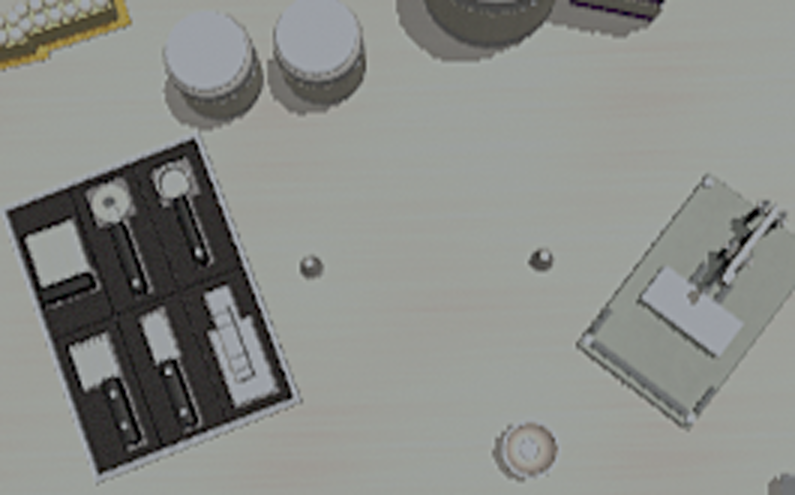

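View pics/fins.png

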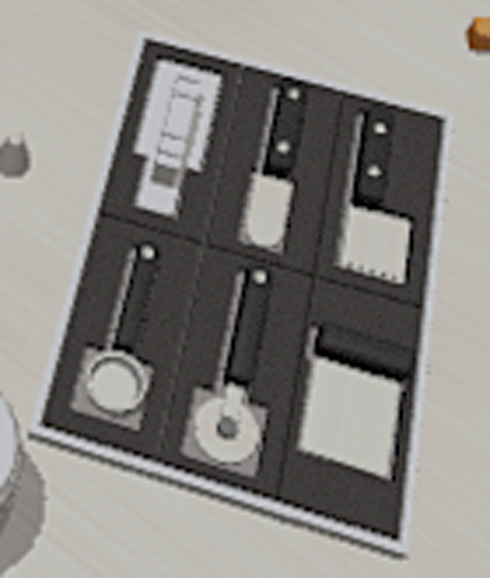

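Both views show all six pieces inside their cut-outs, the jaw back, and the tins and dish where they were. The arm is clear, so I'm handing the job in.

```bash
python3 -c "
from workcell import arm
print(arm.finish_job())"
```

```text
the job is handed in; nothing more can be done
None
```

The job is handed in. The jaw backed fully off before I took out the guide, the guide and all five tools lie in their cut-outs, the clamp is open, and the tins and dish look unmoved in the final pictures. No verdict was returned.

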